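# Hold the set slope on a half-log card stand

## Task

Swing the tool cupboard's door wide open by its handle, leave it open, and lift the angle gauge out of the rack on the inside of the door. Stand the middle of its foot on the rough crown of the half log, foot lying across the log, and rock it there over the bark until the swinging needle settles on the red marker, without shifting the log or the other things on the bench. Finish while still holding it just like that, foot pressed lightly on the log, so that I can pencil the slope of the card slot along it.

Things in the scene. Friction and masses are not known exactly. Their poses are not given: they have to be found in the camera images.
- door (a joint): opening angle of the cupboard door in rad: 0 shut (as at the start), pi/2 square to the cupboard's front, stops at 1.9. It stays where it is left (hinge friction about 0.03 N m). The door swings towards the front, clockwise seen from above
- cupboard: tool cupboard of pale wood fixed to the bench, 240 wide (y), 200 deep (x), 260 high; origin under its middle, front and door on its -x side
- door_hinge (a point): point on the door's hinge line, 129 above the bench; the hinge is the left upright edge seen from the robot and lies in the door's outer face. Frame turns with the door: z up, y along the door from free edge to hinge, x from outer to inner face. Door: pale panel 234 wide, 15 thick, from 6 to 252 above the bench
- door_handle (a point): middle of the upright round steel bar handle, 35 in front of the door's outer face and 30 from its free edge; frame as door_hinge. The bar is 100 long (50 above and below this point, upper end 15 below the door's top edge) and 11 thick
- rack_slot (a point): middle of the floor of the slot in the rack on the door's inside, 93 above the bench; frame as door_hinge, moves with the door. Slot 33 wide (door's x), 134 long (y), walls 35 high; middle 55.5 from the panel, rack reaches 75 from it. The gauge stands upright in it, dial away from the panel; only low stuff (45 high) lies between gauge and panel
- gauge_lug (a point): middle of the yellow ribbed grip lug of the loose angle gauge (0.25 kg), 122 above the foot's underside. Lug 44 along x, 26 thick along y, 38 high; its top is the gauge's top, 138 up. Frame: x along the foot, y through the thickness, z up. Round white dial, 96 across, 24 thick, centre 56 up, faces -y
- gauge_foot (a point): middle of the flat underside of the gauge's aluminium foot (110 along x, 30 along y, 12 high); frame as gauge_lug
- needle (a joint): angle in rad of the black weighted needle to the gauge's own z about its y, clockwise positive as one faces the dial; it hangs freely, so it reads 0 with the gauge upright, and minus the angle by which the gauge is turned about its own y axis; it swings for about a second after a move
- marker (a joint): angle in rad of the broad red marker on the dial, same zero and sense as the needle; stiff, it is set between 0.18 and 0.40 and keeps its place in the gauge
- needle_tip (a point): tip of the black needle, 37 from the dial's centre; its z axis points along the needle
- marker_tip (a point): point on the red marker, 37 from the dial's centre; the marker is 8 wide; its z axis points along it from the dial's centre
- block_crown (a point): middle of the crown (highest line) of the half log: a log of radius 60 split along its length and lying on its flat face, dark bark up, pale end grain with year rings, loose, about 0.28 kg. It is 120 across (x) and 70 along its grain (y); the log's axis lies along y, 60 below this point, at bench level. Log and offcut may lie in each other's place
- offcut_top (a point): middle of the top of the flat planed joist offcut, 150 x 60 x 38 high, loose; not used in this job
- glue_stick: red glue stick, 31 across, 112 high, standing; origin under its centre; leave alone
- ornament0: small amber bead ornament, 34 across, 44 high; origin under its centre; leave alone
- ornament1: small green bead ornament, same size; leave alone
- tape_roll: roll of brown tape, 100 across, 45 high; origin under its centre; leave alone
- blue_cup: light-blue cup, 90 across, 100 high; origin under its centre; leave alone
- cutter_knife: black and yellow cutter knife, 130 x 18 x 12, lying along its x; leave alone
Not all that is in view belongs to the job. Several things look just like the part that bears block_crown: the one meant starts farthest from the robot's base.

How it is judged:
By the outcome, as a careful person would: the job done as asked, in the order asked, and still so for the second after the job is handed in, while the arm keeps its last pose, push and grip.
It also fails if it takes over 67 s, if anything falls off the work surface, if the arm or the gripper's body presses on something with over 40 N, if the wrist force passes 120 N, or if a joint passes its speed limit or range.

## Robot

A 7-joint arm with a two-finger parallel gripper is mounted at the origin on the work surface. World frame = base frame: x ahead of the robot, y to its left, z up, the work surface at z = 0. Lengths are in m, angles in rad, forces in N, time in s.
With the tool pointing down it reaches from about 0.4 to 0.85 m from the base axis. Payload 10.4 kg.
Tool frame: the origin (TCP) lies at the centre of the arm's flange, where the gripper is bolted on; the fingertips stand 173 mm ahead of it and the grasp point (between the pads) lies 155 mm ahead of it; z points along the fingers, y is the line along which they close (so a half turn about z gives the same grasp; the last joint's range is limited). The gripper opens to 85 mm and grips with 20 to 120 N. Pads are 22 mm wide; open, the fingers measure 114 mm over their backs; the gripper's body (76 mm by 85 mm) begins 54 mm behind the grasp point. The pads swing forward as they close: fully open they stand 13 mm farther back than shut.
Start: joints at [-1.245, 0.332, -0.065, 1.46, 0.022, 1.35, -0.088], TCP at [0.214, 0.587, 0.405] pointing down, gripper open.
Joint ranges: [-2.6, 2.6], [-0.5, 2.12], [-1.47, 1.34], [0.16, 2.42], [-1.27, 4.41], [0.06, 2.06], [-2.6, 2.6]. Speed limits (rad/s): [2.22, 2.22, 2.79, 2.79, 3.14, 3.14, 3.14].

## Interface

Orientations are given as a unit quaternion [x, y, z, w].
In Python, from workcell import manip, viewer, finder gives the robot as it stands.
- The arm moves only by the tool arm_command, never from a script. Its argument "plan" is a list of rows, each an object with "dp": the shift along the tool's x, y, z in mm, a list of three; "spin": the turn about the tool's z in rad. A call has 1 to 5 rows; each row shifts and turns the commanded pose from where the row before left it, along the tool's axes as they then stand; what a row does not reach is not made up. A row lasts 1/10 s, in which the tool goes at most 50 mm and 8.59 degrees, less where a joint would pass 70% of its speed; a pose out of reach is approached as far as the arm can. A call is refused whole if a number of a shift passes 50 or a number of a turn 0.15, either way. A call with a gripper value outside its range is refused whole. "grip" is the closure, from -1 (fully open) to 1 (shut), set as the call begins (left out, the last holds). The fingers move at their own pace and stop on an object; "newtons" is the grip in N (left out, the last holds). Time passes only in rows, so rows that do not move let the fingers close. It gives the time, the measured TCP pose, the force, the opening and the grip force at its end, in the units of the state.
- manip.get_obs(): the state, without advancing time (a new reading comes with each control period).
- viewer.camera(name): name is "side" or "top" or "wrist"; returns the picture (420x560x3 uint8, blue, green, red); there is no depth.
- viewer.camera_params(name): a dict with "vertical_fov" (degrees; the focal length in pixels is half the picture's height over the tangent of half this angle, whatever the lens; pixels are square), "cx", "cy" (the principal point, pixels), "R" (3x3) and "t" (3): a world point X has camera coordinates R X + t; the wrist camera has in their place "T_tool_cam" (4x4, takes a point from camera to tool coordinates, whose origin is the TCP and whose axes are the flange's). Camera axes: x right, y down, z forward; pixel columns grow to the right and rows downward; lengths in m; the calibration is good to about 2 mm. A picture is of the moment at which its call begins: read the wrist's pose just before it. camera_params takes no time and is no camera call.
- manip.hand_in(): hands the job in; it is judged then, once.
Trained networks look in the newest picture that a camera, given by its name, has taken for a name from the list of things; names that differ only in an ending like _2 or _b are one class to them, and where a whole thing is asked for, a point or a joint stands for the part that bears it (a point fixed in the world has none). Each returns a list of dicts, best first, with "score" (0 to 1); they miss things now and then, are a little off and sometimes report something else, mostly with a low value. They report only what shows in the picture. A call takes as long as a camera call. They do not tell look-alikes from the thing itself.
- finder.find_in(camera, thing): "position" ([x, y, z] in m, in world coordinates, good to about 4 mm: the middle of the surface that is visible of it).
The state is a dict: "clock": time; "joint_pos": joint angles; "joint_velocities": joint speeds; "tau": joint torques, N m; "position": TCP position; "ee_rot": TCP orientation; "ft_force": force on the tool from outside, world axes, zero at the start; "torque": the same for the moment, N m; "grip_width": opening from 0.0 (shut) to 1.0 (fully open); "grasp_force": force on a finger pad.
Only numpy, scipy, OpenCV 4.12 (cv2) and the standard library are available. Lean on these libraries where they do the work, as an engineer would, in place of code of your own. Each camera call takes 0.05 s, during which the arm holds its last target. There are 200 camera calls.

## Working session

There is one attempt and no reset: what is moved stays moved. The work goes in short steps, Python scripts to look and compute and a tool call to move; the robot and the scene stay as the last step left them, time stands still between calls to the robot, and variables do not carry over. Pictures are saved under pics/ and viewed, at most 10 in all, crops included, and the job is handed in when it is done.

Besides the shell and the picture viewer there is one more tool, called after "Request:" in YAML: its name, and indented under it one key for each argument. arm_command: Moves the arm, as the interface text tells. Its arguments: {"type":"object","properties":{"plan":{"type":"array","items":{"type":"object","properties":{"dp":{"type":"array","items":{"type":"number"}},"spin":{"type":"number"}}}},"grip":{"type":"number"},"newtons":{"type":"number"}},"required":["plan"]}

```bash
mkdir -p pics
cat > h.py <<'E'
import numpy as np, cv2
from scipy.spatial.transform import Rotation as Rn
from workcell import manip, viewer, finder
def st():
    o=manip.get_obs(); R=Rn.from_quat(o['ee_rot']).as_matrix(); p=np.array(o['position'])
    return o,R,p
def pr():
    o,R,p=st(); print('t',round(o['clock'],2),'p',p.round(4),'\nR',R.round(3).tolist(),'grasp',(p+R[:,2]*.155).round(4),'F',np.round(o['ft_force'],1),'w',round(o['grip_width'],3),'q',np.round(o['joint_pos'],2))
def proj(name,X):
    c=viewer.camera_params(name); f=210/np.tan(np.radians(c['vertical_fov'])/2)
    if 'T_tool_cam' in c:
        o,R,p=st(); T=np.eye(4);T[:3,:3]=R;T[:3,3]=p; T=np.linalg.inv(T@np.array(c['T_tool_cam'])); Rc,t=T[:3,:3],T[:3,3]
    else: Rc,t=np.array(c['R']),np.array(c['t'])
    x=(Rc@np.atleast_2d(X).T).T+t
    return np.c_[c['cx']+f*x[:,0]/x[:,2],c['cy']+f*x[:,1]/x[:,2]]
def ray(name,uv):
    c=viewer.camera_params(name); f=210/np.tan(np.radians(c['vertical_fov'])/2)
    if 'T_tool_cam' in c:
        o,R,p=st(); T=np.eye(4);T[:3,:3]=R;T[:3,3]=p; T=T@np.array(c['T_tool_cam'])
    else:
        T=np.eye(4);T[:3,:3]=np.array(c['R']);T[:3,3]=c['t'];T=np.linalg.inv(T)
    d=T[:3,:3]@np.array([(uv[0]-c['cx'])/f,(uv[1]-c['cy'])/f,1]); return T[:3,3],d/np.linalg.norm(d)
def onz(name,uv,z):
    o,d=ray(name,uv); return o+d*(z-o[2])/d[2]
E
cat > a.py <<'E'
from h import *
pr()
ims=[viewer.camera(n) for n in('side','top')]
cv2.imwrite('pics/a.png',cv2.resize(np.vstack(ims),None,fx=.71,fy=.71))
cv2.imwrite('pics/side.png',ims[0]);cv2.imwrite('pics/top.png',ims[1])
for n in('side','top'):
    c=viewer.camera_params(n); print(n,c['vertical_fov'],c['cx'],c['cy'],np.round(-np.array(c['R']).T@c['t'],3),np.round(c['R'],2).tolist())
    for k in ['cupboard','door_hinge','door_handle','block_crown','offcut_top','glue_stick','ornament0','ornament1','tape_roll','blue_cup','cutter_knife']:
        print(k,[(np.round(d['position'],3).tolist(),round(d['score'],2),proj(n,d['position']).round().astype(int)[0].tolist()) for d in finder.find_in(n,k)][:5])
print(np.round(viewer.camera_params('wrist')['T_tool_cam'],3))
E
python3 a.py
```

```text
t 0.0 p [0.2136 0.5872 0.4039] 
R [[-0.94, 0.342, -0.0], [0.342, 0.94, -0.001], [-0.0, -0.001, -1.0]] grasp [0.2135 0.587  0.2489] F [0.7 0.4 0.2] w 1.001 q [-1.24  0.33 -0.06  1.46  0.02  1.35 -0.09]
side 50.88847760675355 284.27593024157744 208.84738422843927 [0.927 0.059 1.05 ] [[-0.38, 0.92, 0.0], [0.83, 0.34, -0.44], [-0.4, -0.16, -0.9]]
cupboard [([0.749, 0.176, 0.258], 0.96, [384, 346])]
door_hinge [([0.649, 0.133, 0.26], 0.68, [378, 284])]
door_handle [([0.644, 0.133, 0.253], 0.57, [377, 283])]
block_crown [([0.299, 0.196, 0.049], 0.83, [425, 194]), ([0.604, -0.119, 0.051], 0.71, [266, 253]), ([0.267, -0.221, 0.047], 0.6, [280, 133])]
offcut_top [([0.479, -0.261, 0.042], 0.93, [234, 192])]
glue_stick [([0.606, -0.118, 0.051], 0.73, [266, 254]), ([0.44, 0.003, 0.083], 0.71, [338, 208]), ([0.766, -0.236, 0.048], 0.26, [191, 296])]
ornament0 [([0.532, -0.01, 0.03], 0.73, [318, 246]), ([0.757, -0.112, 0.037], 0.45, [242, 314]), ([0.663, -0.44, 0.042], 0.28, [137, 228])]
ornament1 [([0.532, -0.01, 0.03], 0.73, [318, 246]), ([0.757, -0.112, 0.037], 0.45, [242, 314]), ([0.663, -0.44
[... 1019 characters left out ...]
23, -0.001, 0.112], 0.45, [252, 245])]
ornament0 [([0.748, -0.111, 0.028], 0.68, [296, 125]), ([0.523, -0.007, 0.031], 0.44, [257, 208])]
ornament1 [([0.748, -0.111, 0.028], 0.68, [296, 125]), ([0.523, -0.007, 0.031], 0.44, [257, 208])]
tape_roll [([0.657, -0.445, 0.046], 0.82, [422, 157]), ([0.643, 0.151, 0.182], 0.73, [187, 151]), ([0.785, -0.226, 0.044], 0.7, [339, 110])]
blue_cup [([0.787, -0.228, 0.049], 0.89, [340, 109])]
cutter_knife [([0.456, -0.453, 0.011], 0.97, [423, 234]), ([0.473, -0.265, 0.041], 0.7, [355, 227]), ([0.644, 0.148, 0.183], 0.57, [188, 150])]
[[ 0.001 -0.945 -0.328  0.084]
 [ 1.     0.001 -0.     0.001]
 [ 0.001 -0.328  0.945  0.029]
 [ 0.     0.     0.     1.   ]]
```

```bash
python3 -c "
import cv2,numpy as np
a=cv2.imread('pics/side.png');b=cv2.imread('pics/top.png')
cv2.imwrite('pics/st.png',cv2.resize(np.vstack([a,b]),(400*1,600)))"
```

```text
(no output)
```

View pics/top.png

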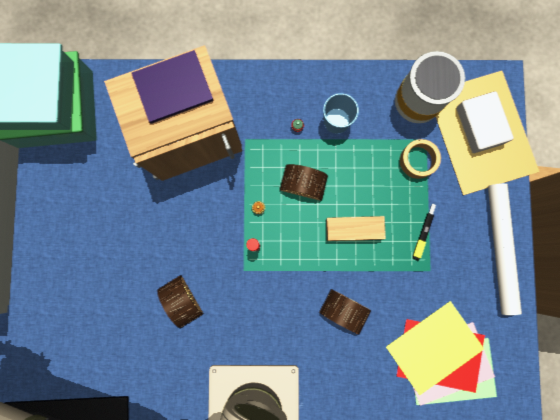

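View pics/side.png

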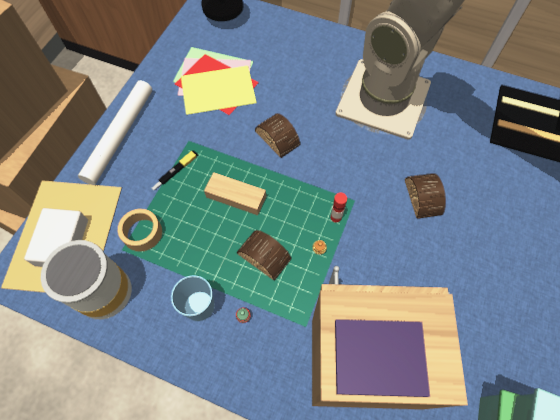

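The side view shows the cupboard at (390,345), its handle at (337,275), and half logs at (265,255), (278,133) and (427,195). In the top view the logs are at (303,182), (345,312) and (180,301). The log at (303,182), about 0.61 m from the base, is the farthest, so it is the one meant. The other two are at about 0.35 m. A close crop should check this and the cupboard's corners.

```bash
python3 -c "
import cv2,numpy as np
a=cv2.imread('pics/side.png')[230:420,220:480];b=cv2.imread('pics/top.png')[40:215,95:335]
r=lambda i,w:cv2.resize(i,(w,int(i.shape[0]*w/i.shape[1])),interpolation=cv2.INTER_CUBIC)
cv2.imwrite('pics/c.png',np.hstack([r(a,400)[:290],r(b,400)[:290]]))
print(400/260,400/240)"
```

```text
1.5384615384615385 1.6666666666666667
```

View pics/c.png

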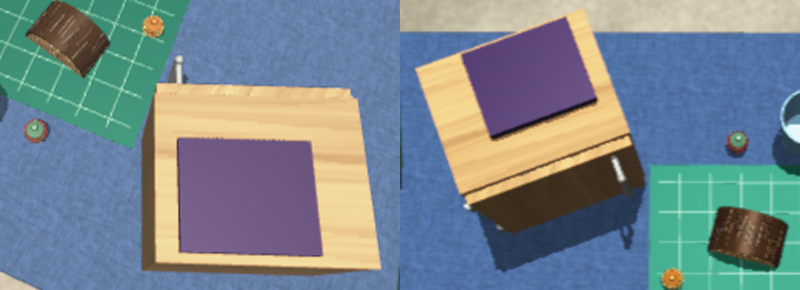

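The log's bark shows at crop (68,38) and (747,238). The cupboard's top corners are at crop (416,69), (583,10), (632,135) and (462,195). The handle's top end is at (179,58) in the side crop and (617,158) in the top crop.

Run:
```python
from h import *
T=[(104.6,81.4),(204.8,46),(234.2,121),(132.2,157)]
S=[(467.6,405),(313,405),(322,291.8),(452,293)]
for a,b in zip(T,S): print(onz('top',a,.26).round(4),onz('side',b,.26).round(4))
print(onz('top',(225.2,134.8),.237).round(4),onz('side',(336.4,267.7),.237).round(4))
# fit cupboard
from scipy.optimize import least_squares
A=np.array([onz('top',a,.26)[:2] for a in T]);B=np.array([onz('side',a,.26)[:2] for a in S]);H=[onz('top',(225.2,134.8),.237)[:2],onz('side',(336.4,267.7),.237)[:2]]
loc=np.array([[.1,.12],[.1,-.12],[-.1,-.12],[-.1,.12]])
def M(th): return np.array([[np.cos(th),-np.sin(th)],[np.sin(th),np.cos(th)]])
def f(v):
    W=loc@M(v[2]).T+v[:2]; h=np.array([-.1-.015-.035,-.117+.030])@M(v[2]).T+v[:2]
    return np.r_[(W-A).ravel(),(W-B).ravel(),(h-H[0]),(h-H[1])]
r=least_squares(f,[.73,.17,0]); print(r.x,(r.fun*1000).round(1))
v=r.x
for n,l in dict(handle=[-.15,-.087],hinge=[-.115,.117]).items(): print(n,(M(v[2])@l+v[:2]).round(4))
```

```text
[0.7841 0.325  0.26  ] [0.7876 0.3298 0.26  ]
[0.8677 0.1015 0.26  ] [0.8843 0.0956 0.26  ]
[0.6935 0.0328 0.26  ] [0.7016 0.0437 0.26  ]
[0.6114 0.2571 0.26  ] [0.613  0.2635 0.26  ]
[0.6679 0.0551 0.237 ] [0.6401 0.0524 0.237 ]
[0.74665001 0.18283221 0.37527599] [ 11.6   6.1  16.    6.4   4.1   1.7  -1.8   0.7   8.1   1.3  -0.6  12.3
  -4.   -9.1  -3.3  -5.7 -28.9  -8.2  -1.1  -5.5]
handle [0.639  0.0469]
hinge [0.5968 0.2495]
```

```bash
cat >> h.py <<'E'
import json
def wp(targets, step=40, dang=.12):
    """targets: list of (grasp xyz, yaw of tool y in deg); rows in tool axes"""
    o,R,p=st(); p=p+R[:,2]*.155; rows=[]
    psi=np.arctan2(R[1,1],R[0,1])
    for g,yd in targets:
        g=np.array(g,float); y=psi if yd is None else np.radians(yd)
        da=(y-psi+np.pi)%(2*np.pi)-np.pi
        n=max(1,int(np.ceil(max(np.linalg.norm(g-p)*1000/step,abs(da)/dang)-1e-6)))
        for i in range(n):
            ty=np.array([np.cos(psi),np.sin(psi),0]); tz=np.array([0,0,-1]); tx=np.cross(ty,tz)
            d=(g-p)/(n-i)
            a=da/n
            dp=np.round(np.array([d@tx,d@ty,d@tz])*1000,0); sp=round(-a,2)
            rows.append({"dp":[int(x) for x in dp],"spin":sp})
            p=p+(tx*dp[0]+ty*dp[1]+tz*dp[2])/1000; psi-=sp
    print(len(rows),'rows')
    for i in range(0,len(rows),5): print(json.dumps(rows[i:i+5]))
E
python3 - <<'E'
from h import *
wp([((.42,.22,.33),90),((.56,.03,.33),111.5)],45,.13)
E
```

```text
16 rows
[{"dp": [-32, -27, -8], "spin": -0.03}, {"dp": [-31, -28, -8], "spin": -0.03}, {"dp": [-30, -29, -8], "spin": -0.03}, {"dp": [-29, -30, -8], "spin": -0.03}, {"dp": [-29, -31, -8], "spin": -0.03}]
[{"dp": [-27, -32, -8], "spin": -0.03}, {"dp": [-27, -33, -8], "spin": -0.03}, {"dp": [-25, -34, -8], "spin": -0.03}, {"dp": [-25, -35, -8], "spin": -0.03}, {"dp": [-23, -35, -8], "spin": -0.03}]
[{"dp": [-25, -31, 0], "spin": -0.07}, {"dp": [-23, -32, 0], "spin": -0.07}, {"dp": [-20, -34, 0], "spin": -0.07}, {"dp": [-18, -35, 0], "spin": -0.07}, {"dp": [-16, -36, 0], "spin": -0.07}]
[{"dp": [-13, -37, 0], "spin": -0.07}]
```

Request:
arm_command:
  plan:
    - {"dp": [-32, -27, -8], "spin": -0.03}
    - {"dp": [-31, -28, -8], "spin": -0.03}
    - {"dp": [-30, -29, -8], "spin": -0.03}
    - {"dp": [-29, -30, -8], "spin": -0.03}
    - {"dp": [-29, -31, -8], "spin": -0.03}

```text
clock: 1.7
position: [0.3177, 0.4036, 0.4452]
ee_rot: [0.099, 0.995, 0.0, 0.0]
ft_force: [0.6, -1.1, 0.9]
grip_width: 1.002
grasp_force: 0.0
```

Request:
arm_command:
  plan:
    - {"dp": [-27, -32, -8], "spin": -0.03}
    - {"dp": [-27, -33, -8], "spin": -0.03}
    - {"dp": [-25, -34, -8], "spin": -0.03}
    - {"dp": [-25, -35, -8], "spin": -0.03}
    - {"dp": [-23, -35, -8], "spin": -0.03}

```text
clock: 2.2
position: [0.4202, 0.2182, 0.4853]
ee_rot: [0.024, 1.0, 0.0, 0.0]
ft_force: [0.6, 0.8, -0.2]
grip_width: 1.0
grasp_force: 0.0
```

Request:
arm_command:
  plan:
    - {"dp": [-25, -31, 0], "spin": -0.07}
    - {"dp": [-23, -32, 0], "spin": -0.07}
    - {"dp": [-20, -34, 0], "spin": -0.07}
    - {"dp": [-18, -35, 0], "spin": -0.07}
    - {"dp": [-16, -36, 0], "spin": -0.07}

```text
clock: 2.7
position: [0.5376, 0.0599, 0.485]
ee_rot: [-0.152, 0.988, 0.0, 0.0]
ft_force: [-0.0, 0.7, 1.4]
grip_width: 1.001
grasp_force: 0.0
```

Request:
arm_command:
  plan:
    - {"dp": [-13, -37, 0], "spin": -0.07}
    - {"dp": [0, 0, 0], "spin": 0}

```text
clock: 2.9
position: [0.5619, 0.0248, 0.4845]
ee_rot: [-0.182, 0.983, -0.001, 0.0]
ft_force: [-0.2, 0.3, 0.5]
grip_width: 1.0
grasp_force: 0.0
```

Run:
```python
from h import *
pr()
w=viewer.camera('wrist'); 
for k in ['door_handle','block_crown']: print(k,[(np.round(d['position'],3).tolist(),round(d['score'],2),proj('wrist',d['position']).round().astype(int)[0].tolist()) for d in finder.find_in('wrist',k)][:5])
print(viewer.camera_params('wrist')['vertical_fov'])
for z in (.187,.237): u=proj('wrist',[.639,.047,z])[0]; print(u); cv2.circle(w,tuple(int(a) for a in u),4,(0,0,255),1)
cv2.imwrite('pics/w1.png',w)
```

```text
t 2.9 p [0.5619 0.0248 0.4845] 
R [[-0.933, -0.359, 0.001], [-0.359, 0.933, -0.003], [0.0, -0.003, -1.0]] grasp [0.562  0.0244 0.3295] F [-0.2  0.3  0.5] w 1.0 q [-0.54  0.16  0.48  1.53 -0.07  1.47  1.88]
door_handle [([0.652, 0.118, 0.177], 0.93, [333, 317])]
block_crown [([0.593, -0.12, 0.053], 0.98, [147, 145]), ([0.323, 0.198, 0.037], 0.84, [509, 14])]
61.96225416269883
[265.25830291 287.05379083]
[262.45613183 322.76265638]
```

View pics/w1.png

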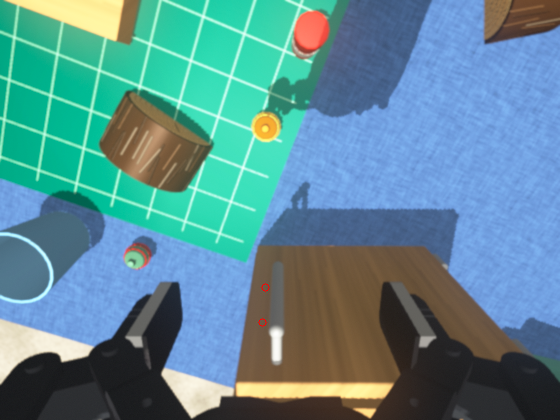

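The wrist picture shows the handle bar from (278,264) at the bottom to (277,333) at the top. The door's bottom edge runs from (258,247) to (428,247). The log is at (157,140), with its end grain towards the upper right.

Run:
```python
from h import *
for uv,z in [((277,333),.242),((277,330),.237),((278,264),.137),((258,247),.006),((428,247),.006),((237,387),.252)]:
    print(uv,onz('wrist',uv,z).round(4))
d=onz('wrist',(428,247),.006)-onz('wrist',(258,247),.006); print(np.linalg.norm(d),np.degrees(np.arctan2(d[1],d[0])))
# log: silhouette/end faces
for uv in [(135,93),(213,144)]: print(onz('wrist',uv,0).round(4))
```

```text
(277, 333) [0.6399 0.059  0.242 ]
(277, 330) [0.6411 0.0594 0.237 ]
(278, 264) [0.6384 0.0584 0.137 ]
(258, 247) [0.6878 0.0463 0.006 ]
(428, 247) [0.6008 0.2692 0.006 ]
(237, 387) [0.6884 0.0459 0.252 ]
0.23935103957405654 111.31475291772274
[ 0.5501 -0.1659  0.    ]
[ 0.5747 -0.0573  0.    ]
```

Run:
```python
from h import *
wp([((.640,.0588,.33),111.3),((.640,.0588,.212),111.3)],40,.13)
```

```text
6 rows
[{"dp": [-28, -1, 0], "spin": -0.0}, {"dp": [-28, -1, 0], "spin": -0.0}, {"dp": [-29, 0, 0], "spin": -0.0}, {"dp": [0, 0, 39], "spin": -0.0}, {"dp": [0, 0, 39], "spin": -0.0}]
[{"dp": [0, 0, 40], "spin": -0.0}]
```

Request:
arm_command:
  plan:
    - {"dp": [-28, -1, 0], "spin": 0}
    - {"dp": [-28, -1, 0], "spin": 0}
    - {"dp": [-29, 0, 0], "spin": 0}
    - {"dp": [0, 0, 39], "spin": 0}
    - {"dp": [0, 0, 39], "spin": 0}

```text
clock: 3.55
position: [0.6406, 0.061, 0.4062]
ee_rot: [-0.186, 0.983, 0.0, 0.001]
ft_force: [0.2, 0.5, -0.1]
grip_width: 1.004
grasp_force: 0.0
```

Request:
arm_command:
  plan:
    - {"dp": [0, 0, 20], "spin": 0}
    - {"dp": [0, 0, 20], "spin": 0}
    - {"dp": [0, 0, 0], "spin": 0}

```text
clock: 3.85
position: [0.6392, 0.0607, 0.364]
ee_rot: [-0.185, 0.983, 0.0, -0.002]
ft_force: [-0.5, 0.6, -0.3]
grip_width: 1.0
grasp_force: 0.0
```

Request:
arm_command:
  plan:
    - {"dp": [0, 0, 0], "spin": 0}
    - {"dp": [0, 0, 0], "spin": 0}
    - {"dp": [0, 0, 0], "spin": 0}
    - {"dp": [0, 0, 0], "spin": 0}
    - {"dp": [0, 0, 0], "spin": 0}
  grip: 1
  newtons: 35

```text
clock: 4.35
position: [0.6412, 0.0535, 0.3681]
ee_rot: [-0.182, 0.983, -0.004, 0.001]
ft_force: [6.7, -32.8, 1.5]
grip_width: 0.148
grasp_force: 15.8
```

Run:
```python
from h import *
pr()
# arc plan: hinge from handle
o,R,p=st(); g=(p+R[:,2]*.155)
hd=np.radians(111.3); yd=np.array([np.cos(hd),np.sin(hd)]); xd=np.array([yd[1],-yd[0]])
h=np.array([.640,.0588])+.035*xd+.204*yd; print('hinge',h)
v=g[:2]-h
T=[]
N=17; tot=1.68
for i in range(1,N+1):
    a=-tot*i/N; M=np.array([[np.cos(a),-np.sin(a)],[np.sin(a),np.cos(a)]])
    w=h+M@v; T.append(((w[0],w[1],g[2]),111.3+np.degrees(a)))
wp(T,100,1)
print(T[-1])
```

```text
t 4.35 p [0.6412 0.0535 0.3681] 
R [[-0.934, -0.358, 0.004], [-0.358, 0.934, -0.008], [-0.001, -0.009, -1.0]] grasp [0.6418 0.0523 0.2132] F [  6.7 -32.8   1.5] w 0.148 q [-0.5   0.41  0.46  1.48 -0.18  1.29  1.91]
hinge [0.59850594 0.2615788 ]
17 rows
[{"dp": [21, 4, 0], "spin": 0.09}, {"dp": [20, 5, 0], "spin": 0.1}, {"dp": [21, 5, 0], "spin": 0.1}, {"dp": [20, 4, 0], "spin": 0.1}, {"dp": [21, 5, 0], "spin": 0.1}]
[{"dp": [21, 4, 0], "spin": 0.1}, {"dp": [20, 5, 0], "spin": 0.1}, {"dp": [21, 4, 0], "spin": 0.09}, {"dp": [21, 5, 0], "spin": 0.1}, {"dp": [20, 5, 0], "spin": 0.1}]
[{"dp": [21, 4, 0], "spin": 0.1}, {"dp": [20, 5, 0], "spin": 0.1}, {"dp": [21, 4, 0], "spin": 0.1}, {"dp": [21, 5, 0], "spin": 0.1}, {"dp": [20, 4, 0], "spin": 0.1}]
[{"dp": [21, 5, 0], "spin": 0.1}, {"dp": [21, 4, 0], "spin": 0.09}]
((np.float64(0.3857080667039657), np.float64(0.2413765447211466), np.float64(0.21315163492180234)), np.float64(15.043090418021691))
```

Request:
arm_command:
  plan:
    - {"dp": [0, -8, 0], "spin": 0}
    - {"dp": [0, 0, 0], "spin": 0}

```text
clock: 4.55
position: [0.6435, 0.0511, 0.3681]
ee_rot: [-0.184, 0.983, 0.001, 0.001]
ft_force: [-2.8, 0.5, 7.4]
grip_width: 0.117
grasp_force: 35.0
```

Run:
```python
from h import *
pr()
```

```text
t 4.55 p [0.6435 0.0511 0.3681] 
R [[-0.932, -0.362, 0.001], [-0.362, 0.932, 0.001], [-0.002, 0.001, -1.0]] grasp [0.6437 0.0513 0.2131] F [-2.8  0.5  7.4] w 0.117 q [-0.49  0.42  0.46  1.48 -0.19  1.29  1.93]
```

Request:
arm_command:
  plan:
    - {"dp": [10, 2, 0], "spin": 0.05}
    - {"dp": [10, 2, 0], "spin": 0.05}
    - {"dp": [10, 2, 0], "spin": 0.05}
    - {"dp": [10, 2, 0], "spin": 0.05}
    - {"dp": [10, 2, 0], "spin": 0.05}

```text
clock: 5.05
position: [0.5925, 0.0471, 0.3681]
ee_rot: [-0.059, 0.998, 0.0, 0.001]
ft_force: [-0.3, -1.6, 6.6]
grip_width: 0.115
grasp_force: 35.0
```

Request:
arm_command:
  plan:
    - {"dp": [10, 2, 0], "spin": 0.05}
    - {"dp": [10, 2, 0], "spin": 0.05}
    - {"dp": [10, 2, 0], "spin": 0.05}
    - {"dp": [10, 2, 0], "spin": 0.05}
    - {"dp": [0, 0, 0], "spin": 0}

```text
clock: 5.55
position: [0.5518, 0.0529, 0.3681]
ee_rot: [0.041, 0.999, 0.0, 0.001]
ft_force: [-0.9, -3.4, 5.7]
grip_width: 0.118
grasp_force: 35.0
```

Run:
```python
from h import *
pr()
o,R,p=st(); print('F tool',(R.T@np.array(o['ft_force'])).round(1))
```

```text
t 5.55 p [0.5518 0.0529 0.3681] 
R [[-0.997, 0.081, 0.002], [0.081, 0.997, 0.0], [-0.002, 0.0, -1.0]] grasp [0.552  0.053  0.2131] F [-0.9 -3.4  5.7] w 0.118 q [-0.64  0.21  0.53  1.73 -0.11  1.23  1.41]
F tool [ 0.7 -3.4 -5.7]
```

Request:
arm_command:
  plan:
    - {"dp": [20, 4, 0], "spin": 0.1}
    - {"dp": [20, 4, 0], "spin": 0.1}
    - {"dp": [20, 4, 0], "spin": 0.1}
    - {"dp": [20, 4, 0], "spin": 0.1}

```text
clock: 5.95
position: [0.4782, 0.0871, 0.3681]
ee_rot: [0.24, 0.971, 0.001, 0.001]
ft_force: [2.0, 2.7, 4.4]
grip_width: 0.116
grasp_force: 35.5
```

Request:
arm_command:
  plan:
    - {"dp": [20, 4, 0], "spin": 0.1}
    - {"dp": [20, 4, 0], "spin": 0.1}
    - {"dp": [20, 4, 0], "spin": 0.1}
    - {"dp": [20, 4, 0], "spin": 0.1}

```text
clock: 6.35
position: [0.4234, 0.1475, 0.3681]
ee_rot: [0.427, 0.904, 0.002, 0.001]
ft_force: [6.6, 3.7, -0.1]
grip_width: 0.118
grasp_force: 35.2
```

Request:
arm_command:
  plan:
    - {"dp": [20, 4, 0], "spin": 0.1}
    - {"dp": [20, 4, 0], "spin": 0.1}
    - {"dp": [20, 4, 0], "spin": 0.1}
    - {"dp": [20, 4, 0], "spin": 0.1}
    - {"dp": [0, 0, 0], "spin": 0}

```text
clock: 6.85
position: [0.3961, 0.2259, 0.3681]
ee_rot: [0.597, 0.802, 0.002, 0.001]
ft_force: [2.1, 0.5, 6.9]
grip_width: 0.116
grasp_force: 36.0
```

Run:
```python
from h import *
pr()
o,R,p=st(); print('F tool',(R.T@np.array(o['ft_force'])).round(1))
g=(p+R[:,2]*.155)[:2]
# circle through handle points
P=np.array([[.6437,.0513],[.552,.053],g]); A=np.c_[2*(P[1:]-P[0])]; b=(P[1:]**2).sum(1)-(P[0]**2).sum(); c=np.linalg.solve(A,b); print('hinge',c,np.linalg.norm(P-c,axis=1))
```

```text
t 6.85 p [0.3961 0.2259 0.3681] 
R [[-0.287, 0.958, 0.003], [0.958, 0.287, 0.003], [0.002, 0.004, -1.0]] grasp [0.3966 0.2263 0.2131] F [2.1 0.5 6.9] w 0.116 q [-0.93 -0.03  0.31  1.95  0.01  1.22 -0.33]
F tool [-0.2  2.2 -6.9]
hinge [0.60158711 0.25373386] [0.2067679 0.2067679 0.2067679]
```

Run:
```python
from h import *
wp([((.3966,.2263,.335),16.7),((.5186,.0194,.33),-73.3),((.5186,.0194,.215),-73.3)],40,.14)
```

```text
19 rows
[{"dp": [0, 0, -30], "spin": 0.0}, {"dp": [0, 0, -31], "spin": 0.0}, {"dp": [0, 0, -30], "spin": 0.0}, {"dp": [0, 0, -31], "spin": 0.0}, {"dp": [-19, 5, 0], "spin": 0.13}]
[{"dp": [-19, 7, 0], "spin": 0.13}, {"dp": [-18, 10, 1], "spin": 0.13}, {"dp": [-16, 12, 0], "spin": 0.13}, {"dp": [-14, 14, 1], "spin": 0.13}, {"dp": [-13, 15, 0], "spin": 0.13}]
[{"dp": [-10, 17, 1], "spin": 0.13}, {"dp": [-8, 18, 0], "spin": 0.13}, {"dp": [-6, 19, 1], "spin": 0.13}, {"dp": [-3, 20, 0], "spin": 0.13}, {"dp": [-1, 20, 1], "spin": 0.13}]
[{"dp": [2, 20, 0], "spin": 0.13}, {"dp": [0, 0, 38], "spin": 0.0}, {"dp": [0, 0, 39], "spin": 0.0}, {"dp": [0, 0, 38], "spin": 0.0}]
```

Request:
arm_command:
  plan:
    - {"dp": [0, 0, 0], "spin": 0}
    - {"dp": [0, 0, 0], "spin": 0}
    - {"dp": [0, 0, 0], "spin": 0}
    - {"dp": [0, 0, 0], "spin": 0}
  grip: -1

```text
clock: 7.25
position: [0.3962, 0.2228, 0.3666]
ee_rot: [0.597, 0.802, -0.0, -0.0]
ft_force: [0.1, -0.6, -0.5]
grip_width: 0.788
grasp_force: 0.0
```

Request:
arm_command:
  plan:
    - {"dp": [0, 0, -30], "spin": 0.0}
    - {"dp": [0, 0, -31], "spin": 0.0}
    - {"dp": [0, 0, -30], "spin": 0.0}
    - {"dp": [0, 0, -31], "spin": 0.0}
    - {"dp": [-19, 5, 0], "spin": 0.13}

```text
clock: 7.75
position: [0.406, 0.208, 0.4925]
ee_rot: [0.646, 0.763, 0.003, 0.0]
ft_force: [0.2, -0.0, -1.0]
grip_width: 1.007
grasp_force: 0.0
```

Request:
arm_command:
  plan:
    - {"dp": [-19, 7, 0], "spin": 0.13}
    - {"dp": [-18, 10, 1], "spin": 0.13}
    - {"dp": [-16, 12, 0], "spin": 0.13}
    - {"dp": [-14, 14, 1], "spin": 0.13}
    - {"dp": [-13, 15, 0], "spin": 0.13}

```text
clock: 8.25
position: [0.4576, 0.1188, 0.4865]
ee_rot: [0.858, 0.513, -0.0, -0.0]
ft_force: [0.0, -0.3, 0.4]
grip_width: 0.999
grasp_force: 0.0
```

Request:
arm_command:
  plan:
    - {"dp": [-10, 17, 1], "spin": 0.13}
    - {"dp": [-8, 18, 0], "spin": 0.13}
    - {"dp": [-6, 19, 1], "spin": 0.13}
    - {"dp": [-3, 20, 0], "spin": 0.13}
    - {"dp": [-1, 20, 1], "spin": 0.13}

```text
clock: 8.75
position: [0.508, 0.033, 0.4837]
ee_rot: [0.977, 0.212, 0.0, -0.0]
ft_force: [0.8, 0.2, -0.3]
grip_width: 1.0
grasp_force: 0.0
```

Request:
arm_command:
  plan:
    - {"dp": [2, 20, 0], "spin": 0.13}
    - {"dp": [0, 0, 38], "spin": 0.0}
    - {"dp": [0, 0, 39], "spin": 0.0}
    - {"dp": [0, 0, 38], "spin": 0.0}
    - {"dp": [0, 0, 0], "spin": 0}

```text
clock: 9.25
position: [0.5164, 0.0166, 0.3644]
ee_rot: [0.989, 0.151, -0.004, 0.0]
ft_force: [-0.5, 0.5, 0.6]
grip_width: 1.004
grasp_force: 0.0
```

Run:
```python
from h import *
pr()
w=viewer.camera('wrist'); 
for k in ['gauge_lug','gauge_foot','rack_slot','needle_tip','marker_tip']: print(k,[(np.round(d['position'],3).tolist(),round(d['score'],2),proj('wrist',d['position']).round().astype(int)[0].tolist()) for d in finder.find_in('wrist',k)][:5])
cv2.imwrite('pics/w2.png',w)
```

```text
t 9.25 p [0.5164 0.0166 0.3644] 
R [[0.955, 0.298, -0.008], [0.298, -0.955, -0.002], [-0.008, -0.0, -1.0]] grasp [0.5152 0.0163 0.2094] F [-0.5  0.5  0.6] w 1.004 q [-0.63  0.12  0.56  1.82 -0.07  1.22 -1.32]
gauge_lug [([0.511, 0.152, 0.149], 0.78, [48, 188]), ([0.514, 0.142, 0.15], 0.23, [65, 190])]
gauge_foot [([0.512, 0.149, 0.147], 0.57, [56, 189])]
rack_slot [([0.535, 0.153, 0.109], 0.96, [90, 139]), ([0.473, -0.229, 0.041], 0.29, [500, 306])]
needle_tip [([0.512, 0.144, 0.151], 0.73, [62, 193])]
marker_tip [([0.519, 0.149, 0.174], 0.7, [27, 190])]
```

View pics/w2.png

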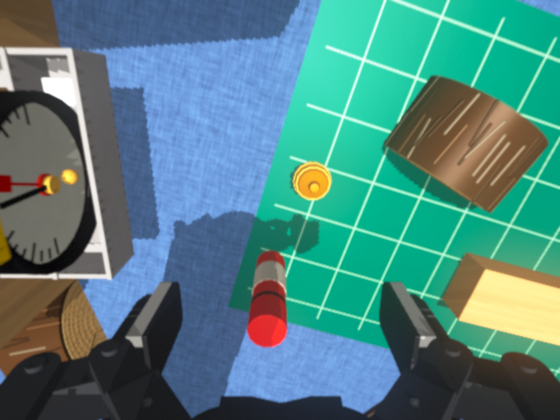

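The wrist picture shows the dial centre at (50,184), the needle running to about (2,206), the red marker running to about (2,184), and the rack's front wall from (70,48) to (108,275). The lug is yellow at the left border, (3,245).

Run:
```python
from h import *
w=cv2.imread('pics/w2.png')
cen=np.array([50,184])
hsv=cv2.cvtColor(w,cv2.COLOR_BGR2HSV)
red=((hsv[...,0]<6)|(hsv[...,0]>174))&(hsv[...,1]>180)&(hsv[...,2]>90); red[:,55:]=0;red[:150]=0;red[230:]=0
ys,xs=np.nonzero(red); print('red',len(xs),[(u,ys[xs==u].mean().round(1),len(ys[xs==u])) for u in (1,4,8,14,20,28,35,40)])
blk=(hsv[...,2]<70); 
for u in (14,18,22,26,30,34,38): 
    v=np.nonzero(blk[170:225,u])[0]+170; print(u,v.min() if len(v) else None,v.max() if len(v) else None,v.mean() if len(v) else None)
for uv in [(70,48),(108,275)]: print(onz('wrist',uv,.128).round(4))
a,b=onz('wrist',(70,48),.128),onz('wrist',(108,275),.128); print(np.degrees(np.arctan2(*(a-b)[1::-1])),np.linalg.norm(a-b),(a+b)/2)
# gauge model at assumed door geometry
yd=np.array([.958,.287,0]);xd=np.array([.287,-.958,0]);h=np.array([.6016,.2537,0])
for along in (.117,.11,.10):
    g=h-along*yd+.0705*xd+[0,0,.093]
    f=g+xd*.012
    print(along,g.round(4),proj('wrist',[f+[0,0,.056],f+[0,0,.056+.037],f+[0,0,.056-.048],f+[0,0,.056]+.048*yd,f+[0,0,.056]-.048*yd,g+[0,0,.138]]).round().tolist())
```

```text
red 276 [(1, np.float64(183.5), 16), (4, np.float64(183.5), 16), (8, np.float64(183.5), 16), (14, np.float64(183.5), 2), (20, np.float64(184.0), 1), (28, np.float64(184.0), 1), (35, np.float64(184.0), 1), (40, np.float64(181.9), 12)]
14 197 203 200.0
18 196 201 198.5
22 194 200 197.0
26 192 198 195.0
30 191 196 193.5
34 189 194 191.5
38 189 192 190.5
[0.5876 0.161  0.128 ]
[0.4515 0.12   0.128 ]
16.764023823897933 0.1421935969094485 [0.51955259 0.14052936 0.128     ]
0.117 [0.5097 0.1526 0.093 ] [[70.0, 192.0], [25.0, 213.0], [109.0, 173.0], [53.0, 104.0], [84.0, 267.0], [-99.0, 255.0]]
0.11 [0.5165 0.1546 0.093 ] [[67.0, 180.0], [22.0, 199.0], [107.0, 163.0], [50.0, 90.0], [82.0, 257.0], [-106.0, 236.0]]
0.1 [0.526  0.1575 0.093 ] [[64.0, 162.0], [17.0, 178.0], [105.0, 149.0], [46.0, 69.0], [79.0, 242.0], [-116.0, 208.0]]
```

Run:
```python
from h import *
yd=np.array([.958,.287,0]);xd=np.array([.287,-.958,0]);h=np.array([.6016,.2537,0])
for off in (.075,.0825,.09):
    pl=h+off*xd
    def hit(uv):
        o,d=ray('wrist',uv); X=o+d*((pl-o)@xd)/(d@xd); return np.array([(X-h)@(-yd),X[2]])
    c=hit((54,184)); n=hit((14,200)); m=hit((4,183.6)); t=hit((48,88)),hit((48,273))
    ang=lambda a:np.arctan2(-(a-c)[0],(a-c)[1])
    print(off,'c',c.round(4),'needle',ang(n).round(3),'marker',ang(m).round(3),'rim',np.round(t,3).tolist())
wp([((.5165,.1546,.33),-73.3)],40,.13)
```

```text
0.075 c [0.1123 0.1499] needle 0.003 marker 0.255 rim [[0.061, 0.139], [0.158, 0.17]]
0.0825 c [0.1093 0.1612] needle 0.003 marker 0.255 rim [[0.061, 0.151], [0.152, 0.18]]
0.09 c [0.1064 0.1726] needle 0.003 marker 0.255 rim [[0.061, 0.163], [0.146, 0.19]]
5 rows
[{"dp": [8, -26, -23], "spin": 0.0}, {"dp": [8, -27, -23], "spin": 0.0}, {"dp": [8, -26, -23], "spin": 0.0}, {"dp": [7, -27, -23], "spin": 0.0}, {"dp": [8, -26, -22], "spin": 0.0}]
```

Request:
arm_command:
  plan:
    - {"dp": [8, -27, -23], "spin": 0.0}
    - {"dp": [8, -28, -23], "spin": 0.0}
    - {"dp": [8, -27, -23], "spin": 0.0}
    - {"dp": [7, -28, -22], "spin": 0.0}
    - {"dp": [7, -27, 0], "spin": 0.0}

```text
clock: 10.05
position: [0.5137, 0.1599, 0.4643]
ee_rot: [0.989, 0.151, 0.003, -0.001]
ft_force: [0.6, 0.5, -0.9]
grip_width: 1.004
grasp_force: 0.0
```

Request:
arm_command:
  plan:
    - {"dp": [0, 0, 0], "spin": 0}
  grip: 0.1

```text
clock: 10.15
position: [0.5127, 0.1632, 0.4613]
ee_rot: [0.988, 0.154, 0.001, -0.001]
ft_force: [-0.7, 0.2, -0.3]
grip_width: 0.859
grasp_force: 0.0
```

Run:
```python
from h import *
pr()
w=viewer.camera('wrist')
for k in ['gauge_lug','gauge_foot','rack_slot']: print(k,[(np.round(d['position'],3).tolist(),round(d['score'],2),proj('wrist',d['position']).round().astype(int)[0].tolist()) for d in finder.find_in('wrist',k)][:5])
g=np.array([.5145,.1576,.231]); print(proj('wrist',g))
hsv=cv2.cvtColor(w,cv2.COLOR_BGR2HSV); m=cv2.inRange(hsv,(20,150,120),(35,255,255)); n,l,s,c=cv2.connectedComponentsWithStats(m)
for i in range(1,n):
    if s[i,4]>150: print(s[i],c[i].round())
cv2.imwrite('pics/w3.png',w)
```

```text
t 10.15 p [0.5127 0.1632 0.4613] 
R [[0.953, 0.304, 0.002], [0.304, -0.953, 0.002], [0.003, -0.002, -1.0]] grasp [0.5131 0.1635 0.3063] F [-0.7  0.2 -0.3] w 0.859 q [-0.8   0.11  0.44  1.63 -0.05  1.42 -1.61]
gauge_lug [([0.527, 0.157, 0.227], 0.58, [290, 216])]
gauge_foot []
rack_slot [([0.53, 0.207, 0.208], 0.86, [216, 181]), ([0.527, -0.004, 0.034], 0.27, [413, 199])]
[[281.08554249 236.22734817]]
[409 186  26  25 152] [421. 197.]
[ 277  195   42   79 3047] [297. 235.]
```

View pics/w3.png

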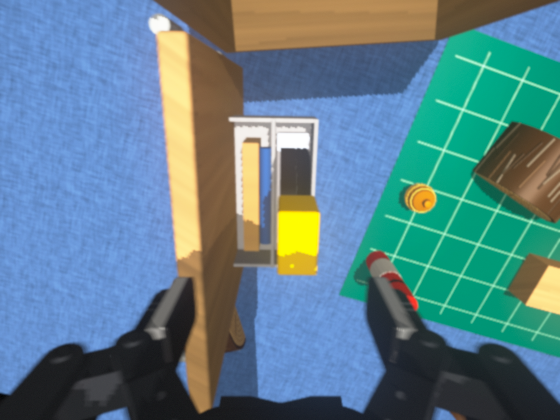

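Run:
```python
from h import *
from scipy.optimize import least_squares
yd=np.array([.958,.287,0]);xd=np.array([.287,-.958,0])
c8=[np.array([a,b,z]) for a in(-.022,.022) for b in(-.013,.013) for z in(.100,.138)]
def bb(v):
    P=proj('wrist',[v[0]*1*np.array([1,0,0])+v[1]*np.array([0,1,0])+a[0]*yd+a[1]*xd+np.array([0,0,v[2]+a[2]]) for a in c8]); return np.r_[P.min(0),P.max(0)]
r=least_squares(lambda v:bb(v)-[277,195,319,274],[.5145,.1576,.093]); print(r.x,r.fun.round(1))
for z in (.093,.1):
    r=least_squares(lambda v:bb([*v,z])-[277,195,319,274],[.5145,.1576]); print(z,r.x,r.fun.round(1))
print(proj('wrist',[[*r.x[:2],.093+.138],[*r.x[:2],.093]]).round())
```

```text
[0.50896096 0.14473744 0.08432981] [ 0.1 -0.1 -0.1  0.1]
0.093 [0.51231121 0.146325  ] [-0.8 -1.6  0.7  1.7]
0.1 [0.5150175  0.14760968] [-1.6 -3.   1.5  3. ]
[[297. 240.]
 [290. 184.]]
```

Run:
```python
from h import *
from scipy.optimize import least_squares
pr()
w=viewer.camera('wrist')
hsv=cv2.cvtColor(w,cv2.COLOR_BGR2HSV); m=cv2.inRange(hsv,(20,150,120),(35,255,255)); n,l,s,c=cv2.connectedComponentsWithStats(m)
i=1+s[1:,4].argmax(); b=[s[i,0],s[i,1],s[i,0]+s[i,2],s[i,1]+s[i,3]]; print(b)
yd=np.array([.958,.287,0]);xd=np.array([.287,-.958,0])
c8=[np.array([a,bq,z]) for a in(-.022,.022) for bq in(-.013,.013) for z in(.100,.138)]
def bb(v):
    P=proj('wrist',[np.array([v[0],v[1],.093+a[2]])+a[0]*yd+a[1]*xd for a in c8]); return np.r_[P.min(0),P.max(0)]
r=least_squares(lambda v:bb(v)-b,[.5145,.1576]); print(r.x,r.fun.round(1))
wp([((*r.x,.30),-73.3),((*r.x,.218),-73.3)],40,.13)
```

```text
t 10.35 p [0.5136 0.1576 0.4602] 
R [[0.955, 0.297, 0.001], [0.297, -0.955, 0.0], [0.001, 0.0, -1.0]] grasp [0.5137 0.1577 0.3052] F [-0.4 -0.7 -0.1] w 0.51 q [-0.79  0.11  0.45  1.63 -0.05  1.42 -1.61]
[np.int32(267), np.int32(194), np.int32(309), np.int32(273)]
[0.51118953 0.15237547] [-0.6 -1.7  0.6  1.7]
4 rows
[{"dp": [-4, 4, 5], "spin": 0.01}, {"dp": [0, 0, 27], "spin": -0.0}, {"dp": [0, 0, 28], "spin": -0.0}, {"dp": [0, 0, 27], "spin": -0.0}]
```

Request:
arm_command:
  plan:
    - {"dp": [-4, 4, 5], "spin": 0.01}
    - {"dp": [0, 0, 27], "spin": 0}
    - {"dp": [0, 0, 27], "spin": 0}
    - {"dp": [0, 0, 27], "spin": 0}
    - {"dp": [0, 0, 0], "spin": 0}

```text
clock: 10.9
position: [0.5096, 0.1526, 0.3704]
ee_rot: [0.989, 0.145, -0.003, 0.001]
ft_force: [-0.7, 0.6, 0.1]
grip_width: 0.448
grasp_force: 0.0
```

Request:
arm_command:
  plan:
    - {"dp": [0, 0, 0], "spin": 0}
    - {"dp": [0, 0, 0], "spin": 0}
    - {"dp": [0, 0, 0], "spin": 0}
    - {"dp": [0, 0, 0], "spin": 0}
  grip: 1
  newtons: 25

```text
clock: 11.3
position: [0.5109, 0.1538, 0.3744]
ee_rot: [0.989, 0.146, 0.0, -0.0]
ft_force: [0.9, -0.5, -2.0]
grip_width: 0.301
grasp_force: 30.4
```

Run:
```python
from h import *
pr()
o,R,p=st(); print('F tool',(R.T@np.array(o['ft_force'])).round(1),o['grasp_force'],o['grip_width']*85)
```

```text
t 11.3 p [0.5109 0.1538 0.3744] 
R [[0.957, 0.289, 0.001], [0.289, -0.957, 0.001], [0.001, -0.0, -1.0]] grasp [0.511  0.1539 0.2194] F [ 0.9 -0.5 -2. ] w 0.301 q [-0.78  0.15  0.45  1.77 -0.07  1.24 -1.6 ]
F tool [0.7 0.7 2. ] 30.38474142551422 25.590714181653283
```

```bash
cat > log.py <<'E'
from h import *
from scipy.optimize import minimize
def cam(p,R):
    c=viewer.camera_params('wrist'); T=np.eye(4);T[:3,:3]=np.array(R);T[:3,3]=p; T=np.linalg.inv(T@np.array(c['T_tool_cam'])); return T[:3,:3],T[:3,3],c
def cams(n):
    c=viewer.camera_params(n); return np.array(c['R']),np.array(c['t']),c
a=np.linspace(0,np.pi,25)
L=np.array([[.06*np.cos(t),y,.06*np.sin(t)] for t in a for y in(-.035,.035)])
def P(v,C):
    Rc,t,c=C; f=210/np.tan(np.radians(c['vertical_fov'])/2); s,co=np.sin(v[2]),np.cos(v[2])
    X=L@np.array([[co,s,0],[-s,co,0],[0,0,1]])+[v[0],v[1],0]; x=(Rc@X.T).T+t
    return np.c_[c['cx']+f*x[:,0]/x[:,2],c['cy']+f*x[:,1]/x[:,2]]
def run(fn,C,box,S=4):
    w=cv2.imread(fn); x0,y0,x1,y1=box; cr=w[y0:y1,x0:x1]; hsv=cv2.cvtColor(cr,cv2.COLOR_BGR2HSV)
    m=((hsv[...,0]<32)&(hsv[...,2]<170)).astype(np.uint8); m=cv2.morphologyEx(m,cv2.MORPH_CLOSE,np.ones((7,7)));m=cv2.morphologyEx(m,cv2.MORPH_OPEN,np.ones((5,5)))
    n,l,s,c=cv2.connectedComponentsWithStats(m); k=1+s[1:,4].argmax(); m=(l==k).astype(np.uint8)
    hh=cv2.convexHull(np.argwhere(m)[:,::-1].astype(np.int32)); m[:]=0; cv2.fillConvexPoly(m,hh,1)
    M=cv2.resize(m,None,fx=S,fy=S,interpolation=cv2.INTER_NEAREST)
    def cost(v):
        q=((P(v,C)-[x0,y0]+.5)*S).astype(np.float32); k=np.zeros_like(M); cv2.fillConvexPoly(k,cv2.convexHull(q).astype(np.int32),1)
        return 1-(k&M).sum()/(k|M).sum()
    best=min((minimize(cost,[.595,-.121,np.radians(y)],method='Nelder-Mead',options=dict(initial_simplex=np.array([.595,-.121,np.radians(y)])+np.array([[0,0,0],[.01,0,0],[0,.01,0],[0,0,.15]]),xatol=1e-4,fatol=1e-4)) for y in(60,77,95)),key=lambda r:r.fun)
    print(fn,best.x[:2].round(4),np.degrees(best.x[2]).round(1),'1-IoU',round(best.fun,3))
run('pics/w2.png',cam([.5164,.0166,.3644],[[.955,.298,-.008],[.298,-.955,-.002],[-.008,0,-1]]),(375,65,560,222))
run('pics/w1.png',cam([.5619,.0248,.4845],[[-.933,-.359,.001],[-.359,.933,-.003],[0,-.003,-1]]),(90,80,225,200))
run('pics/top.png',cams('top'),(272,155,335,210),8)
run('pics/side.png',cams('side'),(230,225,300,285),8)
E
python3 log.py
python3 -c "
from h import *
wp([((.511,.154,.32),-73.2),((.596,-.12,.32),-13)],40,.12)"
```

```text
pics/w2.png [ 0.5986 -0.133 ] 75.8 1-IoU 0.035
pics/w1.png [ 0.5957 -0.1316] 75.6 1-IoU 0.053
pics/top.png [ 0.5949 -0.132 ] 76.5 1-IoU 0.055
pics/side.png [ 0.5976 -0.1297] 74.5 1-IoU 0.047
12 rows
[{"dp": [0, 0, -34], "spin": -0.0}, {"dp": [0, 0, -33], "spin": -0.0}, {"dp": [0, 0, -34], "spin": -0.0}, {"dp": [0, 32, 0], "spin": -0.12}, {"dp": [-4, 32, 0], "spin": -0.12}]
[{"dp": [-7, 31, 0], "spin": -0.12}, {"dp": [-11, 30, 0], "spin": -0.12}, {"dp": [-14, 28, 0], "spin": -0.12}, {"dp": [-18, 26, 0], "spin": -0.12}, {"dp": [-21, 24, 0], "spin": -0.12}]
[{"dp": [-23, 22, 0], "spin": -0.12}, {"dp": [-26, 19, 0], "spin": -0.12}]
```

Request:
arm_command:
  plan:
    - {"dp": [0, 0, -15], "spin": 0}
    - {"dp": [0, 0, -20], "spin": 0}
    - {"dp": [0, 0, -25], "spin": 0}
    - {"dp": [0, 0, -25], "spin": 0}
    - {"dp": [0, 0, -15], "spin": 0}

```text
clock: 11.8
position: [0.5109, 0.1536, 0.4761]
ee_rot: [0.989, 0.146, 0.001, -0.0]
ft_force: [0.0, 0.0, -1.9]
grip_width: 0.298
grasp_force: 30.5
```

```bash
python3 -c "
from h import *
pr(); print(st()[0]['grasp_force'])
wp([((.5967,-.1316,.32),-14.4)],32,.11)"
```

```text
t 11.8 p [0.5109 0.1536 0.4761] 
R [[0.957, 0.289, 0.002], [0.289, -0.957, 0.001], [0.003, -0.001, -1.0]] grasp [0.5112 0.1538 0.3211] F [ 0.   0.  -1.9] w 0.298 q [-0.79  0.09  0.45  1.61 -0.04  1.45 -1.62]
30.452343821525574
10 rows
[{"dp": [0, 30, 0], "spin": -0.1}, {"dp": [-3, 30, 0], "spin": -0.1}, {"dp": [-6, 29, 0], "spin": -0.1}, {"dp": [-9, 28, 0], "spin": -0.1}, {"dp": [-12, 27, 0], "spin": -0.1}]
[{"dp": [-14, 26, 0], "spin": -0.1}, {"dp": [-17, 25, 0], "spin": -0.1}, {"dp": [-19, 23, 0], "spin": -0.1}, {"dp": [-21, 21, 1], "spin": -0.1}, {"dp": [-24, 18, 0], "spin": -0.1}]
```

Request:
arm_command:
  plan:
    - {"dp": [0, 30, 0], "spin": -0.1}
    - {"dp": [-3, 30, 0], "spin": -0.1}
    - {"dp": [-6, 29, 0], "spin": -0.1}
    - {"dp": [-9, 28, 0], "spin": -0.1}
    - {"dp": [-12, 27, 0], "spin": -0.1}

```text
clock: 12.3
position: [0.5529, 0.01, 0.4741]
ee_rot: [0.922, 0.388, 0.0, -0.0]
ft_force: [0.8, 0.3, -2.5]
grip_width: 0.306
grasp_force: 30.3
```

Request:
arm_command:
  plan:
    - {"dp": [-14, 26, 0], "spin": -0.1}
    - {"dp": [-17, 25, 0], "spin": -0.1}
    - {"dp": [-19, 23, 0], "spin": -0.1}
    - {"dp": [-21, 21, 1], "spin": -0.1}
    - {"dp": [-24, 18, 0], "spin": -0.1}

```text
clock: 12.8
position: [0.5963, -0.1326, 0.4728]
ee_rot: [0.797, 0.604, 0.0, -0.0]
ft_force: [0.2, 0.2, -1.8]
grip_width: 0.302
grasp_force: 30.3
```

Request:
arm_command:
  plan:
    - {"dp": [0, 0, 0], "spin": 0}
    - {"dp": [0, 0, 0], "spin": 0}
    - {"dp": [0, 0, 0], "spin": 0}
    - {"dp": [0, 0, 0], "spin": 0}

```text
clock: 13.2
position: [0.5961, -0.1305, 0.4728]
ee_rot: [0.798, 0.603, 0.0, -0.0]
ft_force: [0.2, 0.5, -3.1]
grip_width: 0.3
grasp_force: 30.4
```

Run:
```python
from h import *
pr()
im=[viewer.camera(n) for n in('wrist','side')]
g=st(); gp=g[2]+g[1][:,2]*.155; u=proj('side',gp)[0]; print(u)
x,y=int(u[0]),int(u[1]); s=im[1][y-60:y+80,x-80:x+80]
cv2.imwrite('pics/w4.png',np.hstack([cv2.resize(im[0],(320,240)),cv2.resize(s,(480,420),interpolation=cv2.INTER_CUBIC)[:240*1] if 0 else cv2.resize(s,(274,240),interpolation=cv2.INTER_CUBIC)]))
for n in ('side','top'):
  if n=='top': viewer.camera('top')
  for k in ['gauge_foot','gauge_lug','needle_tip','marker_tip']: print(n,k,[(np.round(d['position'],3).tolist(),round(d['score'],2)) for d in finder.find_in(n,k)][:2])
wp([((.5967,-.1316,.20),-14.4)],30,.11)
```

```text
t 13.2 p [ 0.5961 -0.1305  0.4728] 
R [[0.273, 0.962, 0.0], [0.962, -0.273, 0.001], [0.001, 0.0, -1.0]] grasp [ 0.5961 -0.1304  0.3178] F [ 0.2  0.5 -3.1] w 0.3 q [-0.32  0.3   0.6   1.42 -0.17  1.47 -0.01]
[256.43537712 197.15694619]
side gauge_foot [([0.61, -0.114, 0.236], 0.8), ([0.505, 0.196, 0.144], 0.47)]
side gauge_lug [([0.6, -0.115, 0.233], 0.91)]
side needle_tip []
side marker_tip [([0.758, -0.113, 0.039], 0.16)]
top gauge_foot [([0.454, -0.452, 0.011], 0.61), ([0.497, 0.192, 0.132], 0.27)]
top gauge_lug []
top needle_tip []
top marker_tip []
4 rows
[{"dp": [0, 0, 29], "spin": -0.01}, {"dp": [0, 0, 30], "spin": -0.01}, {"dp": [0, 0, 29], "spin": -0.01}, {"dp": [0, 1, 30], "spin": -0.01}]
```

View pics/w4.png

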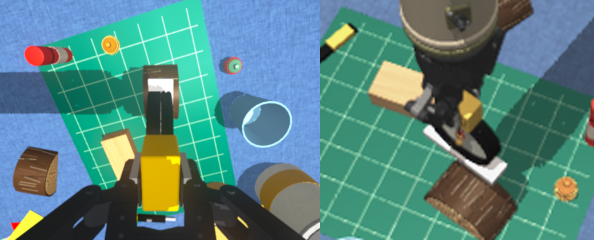

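The gauge hangs upright in the fingers. Its foot is above the log and across it: log at (160,90) in the wrist half, foot at (470,155) in the side half. Next I lower it.

Request:
arm_command:
  plan:
    - {"dp": [0, 0, 29], "spin": -0.02}
    - {"dp": [0, 0, 30], "spin": -0.02}
    - {"dp": [0, 0, 30], "spin": 0}
    - {"dp": [0, 1, 29], "spin": 0}
    - {"dp": [0, 0, 0], "spin": 0}

```text
clock: 14.25
position: [0.596, -0.1314, 0.3509]
ee_rot: [0.786, 0.618, -0.002, -0.002]
ft_force: [-0.1, 0.5, -1.9]
grip_width: 0.299
grasp_force: 30.3
```

Request:
arm_command:
  plan:
    - {"dp": [0, 0, 2], "spin": 0}
    - {"dp": [0, 0, 2], "spin": 0}
    - {"dp": [0, 0, 0], "spin": 0}

```text
clock: 14.55
position: [0.5973, -0.1321, 0.352]
ee_rot: [0.786, 0.618, 0.001, 0.001]
ft_force: [-0.1, -1.3, -2.8]
grip_width: 0.297
grasp_force: 30.3
```

Request:
arm_command:
  plan:
    - {"dp": [0, 0, 2], "spin": 0}
    - {"dp": [0, 0, 2], "spin": 0}
    - {"dp": [0, 0, 0], "spin": 0}

```text
clock: 14.85
position: [0.5969, -0.1319, 0.3466]
ee_rot: [0.786, 0.618, -0.0, -0.0]
ft_force: [-1.3, -0.1, -2.1]
grip_width: 0.296
grasp_force: 30.3
```

```bash
python3 -c "
from h import *
pr(); print(st()[0]['grasp_force'])"
```

```text
t 14.85 p [ 0.5969 -0.1319  0.3466] 
R [[0.236, 0.972, -0.0], [0.972, -0.236, 0.0], [0.0, -0.0, -1.0]] grasp [ 0.5969 -0.1319  0.1916] F [-1.3 -0.1 -2.1] w 0.296 q [-0.3   0.37  0.57  1.6  -0.21  1.23  0.06]
30.27826488018036
```

Request:
arm_command:
  plan:
    - {"dp": [0, 0, 2], "spin": 0}
    - {"dp": [0, 0, 1], "spin": 0}
    - {"dp": [0, 0, 0], "spin": 0}
  newtons: 20

```text
clock: 15.15
position: [0.5969, -0.132, 0.3435]
ee_rot: [0.786, 0.618, -0.0, -0.0]
ft_force: [-0.7, 0.3, -2.5]
grip_width: 0.301
grasp_force: 30.3
```

Request:
arm_command:
  plan:
    - {"dp": [0, 0, 1], "spin": 0}
    - {"dp": [0, 0, 1], "spin": 0}
    - {"dp": [0, 0, 0], "spin": 0}

```text
clock: 15.45
position: [0.5969, -0.132, 0.3415]
ee_rot: [0.786, 0.618, -0.0, -0.0]
ft_force: [0.2, -0.0, -2.4]
grip_width: 0.302
grasp_force: 30.3
```

Request:
arm_command:
  plan:
    - {"dp": [0, 0, 1], "spin": 0}
    - {"dp": [0, 0, 0], "spin": 0}

```text
clock: 15.65
position: [0.597, -0.1321, 0.3411]
ee_rot: [0.786, 0.618, 0.0, 0.0]
ft_force: [-1.1, 1.2, 1.1]
grip_width: 0.3
grasp_force: 30.8
```

Request:
arm_command:
  plan:
    - {"dp": [-2, 0, 0.5], "spin": 0}
    - {"dp": [-2, 0, 0], "spin": 0}
    - {"dp": [-2, 0, 0], "spin": 0}
    - {"dp": [-2, 0, 0], "spin": 0}

```text
clock: 16.05
position: [0.5953, -0.1396, 0.3407]
ee_rot: [0.786, 0.618, 0.001, 0.0]
ft_force: [1.0, 2.3, 4.7]
grip_width: 0.303
grasp_force: 31.5
```

Request:
arm_command:
  plan:
    - {"dp": [-2, 0, 0.1], "spin": 0}
    - {"dp": [-2, 0, 0.1], "spin": 0}
    - {"dp": [-2, 0, 0.2], "spin": 0}
    - {"dp": [-2, 0, 0.2], "spin": 0}

```text
clock: 16.45
position: [0.5934, -0.1477, 0.34]
ee_rot: [0.786, 0.618, 0.0, 0.0]
ft_force: [0.8, 2.1, 5.8]
grip_width: 0.299
grasp_force: 31.9
```

```bash
cat > v.py <<'E'
import sys
from h import *
pr(); o,R,p=st(); print('Ftool',(R.T@np.array(o['ft_force'])).round(1),'M',np.round(R.T@np.array(o['torque']),2),o['grasp_force'])
gp=p+R[:,2]*.155; s=viewer.camera('side'); u=proj('side',gp)[0]; x,y=u.astype(int)
cv2.imwrite(sys.argv[1],cv2.resize(s[y-50:y+80,x-80:x+80],(800,650),interpolation=cv2.INTER_CUBIC)[:600])
for k in ['gauge_foot','gauge_lug','block_crown','needle_tip','marker_tip']: print(k,[(np.round(d['position'],3).tolist(),round(d['score'],2)) for d in finder.find_in('side',k)][:2])
E
python3 v.py pics/s5.png
```

```text
t 16.45 p [ 0.5934 -0.1477  0.34  ] 
R [[0.236, 0.972, 0.001], [0.972, -0.236, 0.0], [0.0, 0.001, -1.0]] grasp [ 0.5935 -0.1477  0.185 ] F [0.8 2.1 5.8] w 0.299 q [-0.28  0.38  0.57  1.61 -0.21  1.22  0.09]
Ftool [ 2.2  0.3 -5.8] M [ 0.05  1.   -0.01] 31.883198618888855
gauge_foot [([0.604, -0.127, 0.104], 0.95)]
gauge_lug [([0.596, -0.125, 0.099], 0.83)]
block_crown [([0.618, -0.108, 0.044], 0.65), ([0.282, 0.174, 0.051], 0.56)]
needle_tip [([0.504, 0.196, 0.144], 0.74)]
marker_tip [([0.6, -0.125, 0.102], 0.5), ([0.437, 0.003, 0.082], 0.18)]
```

View pics/s5.png

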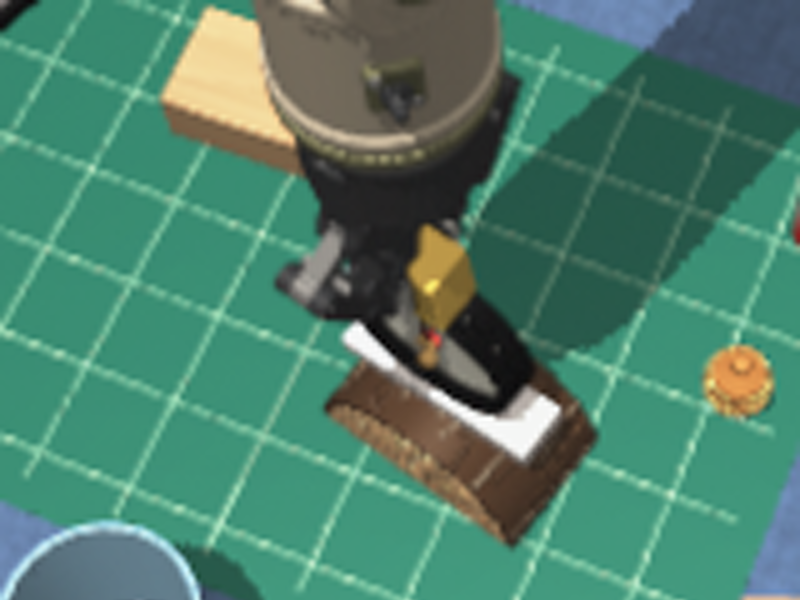

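Request:
arm_command:
  plan:
    - {"dp": [-2, 0, 0.1], "spin": 0}
    - {"dp": [-2, 0, 0.1], "spin": 0}
    - {"dp": [-2, 0, 0.2], "spin": 0}
    - {"dp": [-2, 0, 0.2], "spin": 0}

```text
clock: 17.15
position: [0.5914, -0.1556, 0.3392]
ee_rot: [0.786, 0.618, 0.0, 0.0]
ft_force: [0.7, 2.7, 4.6]
grip_width: 0.301
grasp_force: 32.0
```

Request:
arm_command:
  plan:
    - {"dp": [-2, 0, 0.2], "spin": 0}
    - {"dp": [-2, 0, 0.2], "spin": 0}
    - {"dp": [-2, 0, 0.2], "spin": 0}
    - {"dp": [-2, 0, 0.2], "spin": 0}

```text
clock: 17.55
position: [0.5891, -0.1636, 0.3376]
ee_rot: [0.786, 0.618, -0.001, -0.0]
ft_force: [-1.1, -0.3, 0.2]
grip_width: 0.301
grasp_force: 31.4
```

Request:
arm_command:
  plan:
    - {"dp": [0, 0, 0], "spin": 0}
    - {"dp": [0, 0, 0], "spin": 0}
    - {"dp": [0, 0, 0], "spin": 0}
    - {"dp": [0, 0, 0], "spin": 0}
    - {"dp": [0, 0, 0], "spin": 0}

```text
clock: 18.05
position: [0.5893, -0.1629, 0.3379]
ee_rot: [0.786, 0.618, -0.0, -0.0]
ft_force: [-0.1, -0.4, -2.7]
grip_width: 0.297
grasp_force: 31.2
```

```bash
python3 v.py pics/s6.png
python3 - <<'E'
from h import *
import log as _l
E
python3 - <<'E'
from h import *
w=viewer.camera('wrist'); cv2.imwrite('pics/w6.png',w); t=viewer.camera('top'); cv2.imwrite('pics/t6.png',t)
E
```

```text
t 18.05 p [ 0.5893 -0.1629  0.3379] 
R [[0.236, 0.972, -0.001], [0.972, -0.236, 0.0], [0.0, -0.001, -1.0]] grasp [ 0.5892 -0.1628  0.1829] F [-0.1 -0.4 -2.7] w 0.297 q [-0.26  0.38  0.57  1.61 -0.22  1.21  0.12]
Ftool [-0.4  0.   2.7] M [ 0.01 -0.03  0.01] 31.195208430290222
gauge_foot [([0.602, -0.136, 0.106], 0.73), ([0.439, 0.003, 0.082], 0.18)]
gauge_lug [([0.596, -0.133, 0.107], 0.94), ([0.459, -0.453, 0.012], 0.3)]
block_crown [([0.617, -0.104, 0.046], 0.97), ([0.281, 0.17, 0.053], 0.83)]
needle_tip [([0.53, -0.009, 0.032], 0.7)]
marker_tip []
pics/w2.png [ 0.5985 -0.1341] 75.7 1-IoU 0.035
pics/w1.png [ 0.5961 -0.1306] 75.6 1-IoU 0.053
pics/top.png [ 0.5949 -0.132 ] 76.5 1-IoU 0.055
pics/side.png [ 0.5976 -0.1297] 74.5 1-IoU 0.047
```

View pics/s6.png

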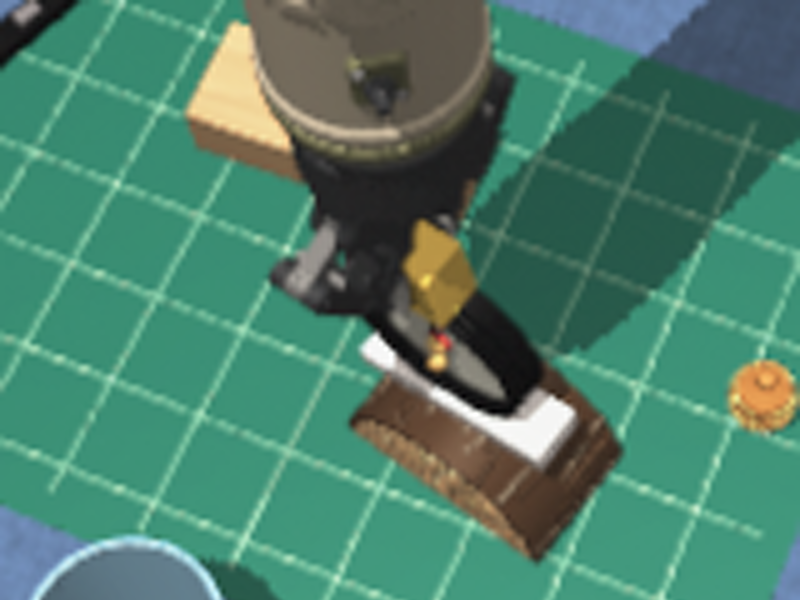

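The side crop shows the gauge tilted, its white foot running from (370,345) to (560,435) on the bark. The log's near edge still looks to be in its original place. The force shows that contact has just been lost, so I fit the tilt numerically from the picture.

```bash
cat > fit.py <<'E'
from h import *
from scipy.optimize import minimize
o,R,p=st(); g=p+R[:,2]*.155; gx=R[:,0]*[1,1,0]; gx/=np.linalg.norm(gx); up=np.array([0,0,1.]); gy=np.cross(up,gx); 
s=viewer.camera('side'); cv2.imwrite('pics/s_fit.png',s); S=8
u0,v0=(proj('side',g)[0]-[70,40]).astype(int); cr=s[v0:v0+120,u0:u0+140]
hsv=cv2.cvtColor(cr,cv2.COLOR_BGR2HSV); W=((hsv[...,1]<50)&(hsv[...,2]>120)).astype(np.uint8)
# region near expected foot only
f0=proj('side',g-[0,0,.12])[0]-[u0,v0]; yy,xx=np.mgrid[:120,:140]; W[(xx-f0[0])**2+(yy-f0[1])**2>45**2]=0
n,l,st_,c=cv2.connectedComponentsWithStats(W); k=1+st_[1:,4].argmax(); print('white',st_[k]); W=(st_[l][...,4]>12).astype(np.uint8)*W
M=cv2.resize(cr[...,0]*0+W,None,fx=S,fy=S,interpolation=cv2.INTER_NEAREST)
def hull(X): return cv2.convexHull(((proj('side',X)-[u0,v0]+.5)*S).astype(np.float32)).astype(np.int32)
th=np.linspace(0,2*np.pi,36)
def cost(v,ret=False):
    ph,h,ox,oy=v; n=-np.sin(ph)*gx+np.cos(ph)*up; t=np.cos(ph)*gx+np.sin(ph)*up; c=g-h*n+ox*t+oy*gy
    A=lambda a,b,z:c+a*t+b*gy+z*n
    K=np.zeros_like(M)
    cv2.fillConvexPoly(K,hull([A(a,b,z) for a in(-.055,.055) for b in(-.015,.015) for z in(0,.012)]),1)
    cv2.fillConvexPoly(K,hull([A(.05*np.cos(q),b,.056+.05*np.sin(q)) for q in th for b in(-.012,.012)]),0)
    cv2.fillConvexPoly(K,hull([A(a,b,z) for a in(-.022,.022) for b in(-.013,.013) for z in(.1,.138)]),0)
    if ret: return K
    return 1-(K&M).sum()/max(1,(K|M).sum())
for ph in (.1,.2,.3):
    x0=np.array([ph,.124,0,0]); r=minimize(cost,x0,method='Nelder-Mead',options=dict(initial_simplex=x0+np.vstack([np.zeros(4),np.diag([.08,.006,.004,.004])]),xatol=1e-4,fatol=1e-4,maxfev=400)); print(r.x.round(4),round(r.fun,3))
    if ph==.1 or r.fun<b.fun: b=r
for ph in (.1,.15,.2,.25,.3,.35):
    r=minimize(lambda v:cost([ph,*v]),b.x[1:],method='Nelder-Mead',options=dict(initial_simplex=b.x[1:]+np.vstack([np.zeros(3),np.diag([.006,.004,.004])]),maxfev=200)); print(ph,r.x.round(4),round(r.fun,3))
K=cost(b.x,True); d=cv2.resize(cr,None,fx=S,fy=S)[200:800,200:1000]; cv2.imwrite('pics/fit.png',cv2.drawContours(d.copy(),cv2.findContours(K[200:800,200:1000],0,2)[0],-1,(0,0,255),1))
E
python3 fit.py
```

```text
white [ 62  57  43  26 267]
[0.2163 0.1213 0.003  0.001 ] 0.402
[0.2211 0.1226 0.0016 0.0013] 0.403
[0.2023 0.1251 0.0022 0.002 ] 0.401
0.1 [0.1276 0.0113 0.0031] 0.444
0.15 [0.127  0.0069 0.0026] 0.419
0.2 [0.1275 0.0017 0.0026] 0.402
0.25 [ 0.1281 -0.0039  0.0029] 0.409
0.3 [ 0.1209 -0.0039  0.0007] 0.433
0.35 [ 0.1236 -0.0106  0.0016] 0.465
```

```bash
for T in 150 175 195; do echo T$T; sed "s/>120)/>$T)/; s/viewer.camera('side')/cv2.imread('pics\/s_fit.png')/" fit.py > f2.py; python3 f2.py | grep -v white; done
python3 - <<'E'
import cv2,numpy as np
from h import *
g=st(); gp=g[2]+g[1][:,2]*.155; s=cv2.imread('pics/s_fit.png'); u,v=proj('side',gp)[0].astype(int)
c=s[v:v+55,u-20:u+50]; print(u,v)
hsv=cv2.cvtColor(c,cv2.COLOR_BGR2HSV)
for r in range(8,52,2): print(v+r,' '.join('%3d'%(c[r,k].mean()) if hsv[r,k,1]<60 else ' ..' for k in range(0,70,2)))
E
```

```text
T150
[0.1939 0.1199 0.0036 0.0009] 0.279
[0.1971 0.1255 0.0012 0.0025] 0.273
T175
[0.1686 0.1234 0.0041 0.002 ] 0.239
[0.1947 0.1226 0.002  0.002 ] 0.247
[0.1871 0.1252 0.0016 0.0027] 0.239
0.1 [0.1256 0.01   0.0033] 0.24
0.15 [0.1236 0.0063 0.0023] 0.233
0.2 [0.1252 0.0012 0.0026] 0.244
0.25 [ 0.1269 -0.0052  0.0033] 0.267
0.3 [ 0.1273 -0.0108  0.0034] 0.305
0.35 [ 0.1326 -0.0193  0.005 ] 0.36
T195
[0.1898 0.1202 0.0031 0.0012] 0.338
[0.1717 0.1217 0.0043 0.0017] 0.327
247 218
226 122  84  68  35  44  34  39  37  32  52  81  ..  ..  ..  ..  ..  ..  ..  ..  ..  ..  ..  ..  ..  ..  ..  ..  ..  ..  ..  ..  ..  ..  ..  ..
228  ..  63  45  32  31  32  32  36  34  57  90  ..  ..  ..  ..  ..  ..  36  31  ..  ..  ..  ..  ..  ..  ..  ..  ..  ..  ..  ..  ..  ..  ..  ..
230  ..  ..  ..  31  30  32  31  21  29  96 101  ..  ..  ..  ..  ..  23  33  27  26  ..  ..  ..  ..  ..  ..  ..  ..  ..  ..  ..  ..  ..  ..  ..
232  ..  ..  ..  ..  ..  ..  ..  18  17  85 118 102  98  ..  ..  36  33  53  27  24  21  ..  ..  ..  ..  ..  ..  ..  ..  ..  ..  ..  ..  ..  ..
234  ..  ..  ..  ..  ..  ..  ..  ..  21  
[... 4233 characters left out ...]
^^^^^^^^^^^^^^^^^^^^^^^^^^^^^^^^^^^^^^^^^^^^^^^^^^^^^^^^^^^^^^^^^^^^^^^^^^^^^^^^^^^^^^^^^^^^^^^^^^
  File "f2.py", line 17, in cost
    cv2.fillConvexPoly(K,hull([A(a,b,z) for a in(-.055,.055) for b in(-.015,.015) for z in(0,.012)]),1)
                         ~~~~^^^^^^^^^^^^^^^^^^^^^^^^^^^^^^^^^^^^^^^^^^^^^^^^^^^^^^^^^^^^^^^^^^^^^^^
  File "f2.py", line 11, in hull
    def hull(X): return cv2.convexHull(((proj('side',X)-[u0,v0]+.5)*S).astype(np.float32)).astype(np.int32)
                                         ~~~~^^^^^^^^^^
  File "h.py", line 10, in proj
    c=viewer.camera_params(name); f=210/np.tan(np.radians(c['vertical_fov'])/2)
ValueError: time passes only in moves, steps and waits
```

```bash
python3 - <<'E'
s=open('h.py').read()
s=s.replace("def st():","_cp={}\ndef CP(n):\n    if n not in _cp: _cp[n]=viewer.camera_params(n)\n    return _cp[n]\n_st=None\ndef st():",1)
s=s.replace("c=viewer.camera_params(name)","c=CP(name)"); open('h.py','w').write(s)
E
cat > wf.py <<'E'
from h import *
S0=st(); o,R,p=S0; import h; h.st=lambda:S0
T=lambda X:p+R@np.array(X)   # tool coords -> world
def pts(ph,hh=.126,ox=0):
    # gauge (a,b,z) in tool coords about grasp: x=tool x, z_tool = down
    f=lambda a,b,z:T([np.cos(ph)*(a+ox)-np.sin(ph)*(z-hh), b, .155-(np.sin(ph)*(a+ox)+np.cos(ph)*(z-hh))])
    return proj('wrist',[f(.055,-.015,.012),f(.055,.015,.012),f(.055,-.015,0),f(.055,.015,0),f(.022,-.013,.138),f(.022,.013,.138),f(.022,-.013,.1),f(.022,.013,.1),f(-.022,0,.138)])
if __name__=='__main__':
    for ph in (0,.15,.2,.25,.3): print(ph,pts(ph).round().astype(int).tolist())
    w=cv2.imread('pics/w6.png'); hsv=cv2.cvtColor(w,cv2.COLOR_BGR2HSV)
    m=((hsv[...,1]<50)&(hsv[...,2]>140)).astype(np.uint8); m[:40]=0; m[240:]=0; m[:,:220]=0; m[:,360:]=0
    n,l,s,c=cv2.connectedComponentsWithStats(m)
    for i in range(1,n):
        if s[i,4]>60: print('white',s[i],c[i].round())
    m=cv2.inRange(hsv,(18,130,90),(35,255,255)); n,l,s,c=cv2.connectedComponentsWithStats(m)
    for i in range(1,n):
        if s[i,4]>200: print('yellow',s[i],c[i].round())
    for r in range(60,330,6): print(r,' '.join('%3d'%hsv[r,k,2]+('y' if 18<hsv[r,k,0]<36 and hsv[r,k,1]>130 else 'w' if hsv[r,k,1]<60 else '.') for k in range(240,330,6)))
E
python3 wf.py
```

```text
0 [[257, 138], [301, 138], [258, 136], [300, 136], [242, 274], [313, 274], [250, 234], [306, 234], [278, 369]]
0.15 [[255, 114], [302, 114], [256, 110], [301, 110], [241, 283], [314, 283], [250, 229], [307, 229], [278, 366]]
0.2 [[254, 106], [303, 106], [256, 101], [302, 101], [241, 287], [314, 287], [249, 228], [307, 228], [278, 365]]
0.25 [[254, 98], [303, 98], [255, 92], [302, 92], [241, 290], [314, 290], [249, 227], [307, 227], [278, 363]]
0.3 [[253, 89], [304, 89], [254, 83], [303, 83], [241, 293], [314, 293], [249, 226], [307, 226], [278, 362]]
white [268  40  92  41 235] [313.  66.]
white [ 256   98   50   57 1781] [282. 117.]
yellow [ 124    0   52   45 1621] [149.  20.]
yellow [ 244  228   73  136 8932] [280. 296.]
yellow [ 511  360   49   60 1976] [541. 393.]
60 198. 203. 203. 205. 208. 211. 212. 214. 216. 218. 219. 220. 251w 218. 219.
66 199. 201. 221. 206. 208. 211. 214. 215. 217. 219. 220. 220. 237. 250w 250w
72 199. 203. 253w 207. 211. 212. 213. 216. 222. 249w 252w 228. 222. 220. 221.
78 195. 199. 234. 203. 204. 239. 252w 227. 219. 220. 222. 221. 222. 230. 222.
84  81w 
[... 2527 characters left out ...]
41y 154y 154y 154y 153y 154y 153y 153y 163y 186y 186y 183y 105w 105w
282 108w 150y 162y 163y 162y 162y 163y 163y 161y 160y 207y 206y 201y 106w 105w
288 109w 200y 220y 221y 220y 220y 220y 219y 220y 219y 253y 254y 255y 100w 104w
294 110w 194y 219y 218y 219y 219y 218y 218y 218y 217y 217y 217y 206y  83w 104w
300 109w 181y 219y 218y 218y 219y 218y 218y 218y 217y 218y 217y 203y  64. 105w
306 101w 131y 219y 219y 219y 218y 218y 218y 217y 218y 217y 218y 198y  59. 105w
312 101w 116y 218y 218y 218y 218y 218y 218y 217y 218y 217y 216y 194y  66. 150w
318 125w  87y 218y 217y 218y 218y 218y 218y 217y 218y 217y 217y 188y  70. 164w
324  63.  69y 217y 217y 218y 218y 218y 217y 218y 217y 217y 216y 182y  71.  56.
```

```bash
cat >> wf.py <<'E'
    from scipy.optimize import least_squares
    def meas(fn):
        w=cv2.imread(fn); hsv=cv2.cvtColor(w,cv2.COLOR_BGR2HSV); V=hsv[...,2].astype(float); col=V[:,262:298].mean(1)
        d=np.diff(col); fb=60+d[60:130].argmax(); print('foot rows',[(r,col[r].round()) for r in range(fb-2,fb+12)])
        lt=270+d[270:310].argmax(); y=cv2.inRange(hsv,(18,130,60),(35,255,255))[:,262:298].mean(1)>127; lb=200+np.argmax(y[200:260]); print('fb',fb,'lugborder',lt,'lugbottom',lb); return fb,lt,lb
    import sys
    fb,lt,lb=meas(sys.argv[1] if len(sys.argv)>1 else 'pics/w6.png')
    def res(v):
        q=pts(*v); return [q[2,1]-fb-.5,q[4,1]-lt-.5,q[6,1]-lb,(v[1]-.124)*300,v[2]*300]
    r=least_squares(res,[.2,.126,0]); print(r.x.round(4),r.fun.round(2))
E
sed -i "/for r in range(60,330,6)/d" wf.py; python3 wf.py | grep -v white
```

```text
0 [[257, 138], [301, 138], [258, 136], [300, 136], [242, 274], [313, 274], [250, 234], [306, 234], [278, 369]]
0.15 [[255, 114], [302, 114], [256, 110], [301, 110], [241, 283], [314, 283], [250, 229], [307, 229], [278, 366]]
0.2 [[254, 106], [303, 106], [256, 101], [302, 101], [241, 287], [314, 287], [249, 228], [307, 228], [278, 365]]
0.25 [[254, 98], [303, 98], [255, 92], [302, 92], [241, 290], [314, 290], [249, 227], [307, 227], [278, 363]]
0.3 [[253, 89], [304, 89], [254, 83], [303, 83], [241, 293], [314, 293], [249, 226], [307, 226], [278, 362]]
yellow [ 124    0   52   45 1621] [149.  20.]
yellow [ 244  228   73  136 8932] [280. 296.]
yellow [ 511  360   49   60 1976] [541. 393.]
foot rows [(99, np.float64(167.0)), (100, np.float64(177.0)), (101, np.float64(197.0)), (102, np.float64(241.0)), (103, np.float64(254.0)), (104, np.float64(255.0)), (105, np.float64(255.0)), (106, np.float64(255.0)), (107, np.float64(255.0)), (108, np.float64(255.0)), (109, np.float64(255.0)), (110, np.float64(255.0)), (111, np.float64(255.0)), (112, np.float64(255.0))]
fb 101 lugborder 283 lugbottom 228
[0.1887 0.1258 0.0009] [ 0.37  0.64 -0.99  0.54  0.28]
```

Request:
arm_command:
  plan:
    - {"dp": [0, 0, 0.7], "spin": 0}
    - {"dp": [0, 0, 0.7], "spin": 0}
    - {"dp": [0, 0, 0], "spin": 0}

```text
clock: 18.8
position: [0.5895, -0.1633, 0.3377]
ee_rot: [0.786, 0.618, 0.0, 0.0]
ft_force: [-2.5, 0.5, 6.8]
grip_width: 0.302
grasp_force: 32.3
```

Request:
arm_command:
  plan:
    - {"dp": [0, 0, 0.5], "spin": 0}
    - {"dp": [0, 0, 0], "spin": 0}
    - {"dp": [0, 0, 0], "spin": 0}

```text
clock: 19.1
position: [0.5894, -0.1634, 0.3377]
ee_rot: [0.786, 0.618, 0.001, 0.0]
ft_force: [-4.4, 0.6, 9.5]
grip_width: 0.297
grasp_force: 32.8
```

Request:
arm_command:
  plan:
    - {"dp": [-1.5, 0, -0.5], "spin": 0}
    - {"dp": [-1.5, 0, 0.2], "spin": 0}
    - {"dp": [-1.5, 0, 0.2], "spin": 0}
    - {"dp": [-1.5, 0, 0.2], "spin": 0}
    - {"dp": [0, 0, 0], "spin": 0}

```text
clock: 19.6
position: [0.5881, -0.1692, 0.3364]
ee_rot: [0.786, 0.618, 0.0, 0.0]
ft_force: [1.1, 1.6, 5.1]
grip_width: 0.299
grasp_force: 32.2
```

```bash
python3 - <<'E'
from h import *
pr(); cv2.imwrite('pics/w7.png',viewer.camera('wrist'))
E
python3 wf.py pics/w7.png | tail -3
```

```text
t 19.6 p [ 0.5881 -0.1692  0.3364] 
R [[0.236, 0.972, 0.001], [0.972, -0.236, -0.0], [0.0, 0.001, -1.0]] grasp [ 0.5883 -0.1693  0.1814] F [1.1 1.6 5.1] w 0.299 q [-0.25  0.38  0.58  1.61 -0.22  1.21  0.13]
foot rows [(94, np.float64(170.0)), (95, np.float64(180.0)), (96, np.float64(190.0)), (97, np.float64(224.0)), (98, np.float64(250.0)), (99, np.float64(254.0)), (100, np.float64(255.0)), (101, np.float64(255.0)), (102, np.float64(255.0)), (103, np.float64(255.0)), (104, np.float64(255.0)), (105, np.float64(255.0)), (106, np.float64(255.0)), (107, np.float64(255.0))]
fb 96 lugborder 285 lugbottom 228
[0.2186 0.1261 0.0006] [ 0.47  0.85 -1.33  0.64  0.17]
```

Run:
```python
from wf import *
w=cv2.resize(cv2.imread('pics/w4.png')[:,:320],(560,420),interpolation=cv2.INTER_LINEAR); cv2.imwrite('pics/w4b.png',w)
for fn in ('pics/w4b.png','pics/w7.png'):
    w=cv2.imread(fn); hsv=cv2.cvtColor(w,cv2.COLOR_BGR2HSV); V=hsv[...,2][:,264:296].mean(1); print(fn)
    print('foot',[(r,int(V[r])) for r in range(80,160,2)]); print('lug',[(r,int(V[r]),int(hsv[r,264:296,1].mean())) for r in range(216,300,3)])
```

```text
pics/w4b.png
foot [(80, 220), (82, 220), (84, 219), (86, 219), (88, 219), (90, 219), (92, 219), (94, 219), (96, 219), (98, 218), (100, 219), (102, 218), (104, 219), (106, 223), (108, 227), (110, 226), (112, 197), (114, 117), (116, 85), (118, 86), (120, 94), (122, 100), (124, 108), (126, 106), (128, 101), (130, 103), (132, 108), (134, 111), (136, 139), (138, 216), (140, 253), (142, 255), (144, 255), (146, 254), (148, 253), (150, 246), (152, 239), (154, 236), (156, 235), (158, 221)]
lug [(216, 54, 54), (219, 53, 53), (222, 53, 54), (225, 55, 53), (228, 58, 53), (231, 56, 57), (234, 65, 98), (237, 123, 201), (240, 133, 214), (243, 134, 215), (246, 135, 217), (249, 136, 219), (252, 137, 222), (255, 137, 224), (258, 138, 223), (261, 138, 224), (264, 139, 226), (267, 140, 228), (270, 141, 230), (273, 176, 251), (276, 217, 255), (279, 227, 255), (282, 227, 255), (285, 227, 255), (288, 227, 255), (291, 227, 255), (294, 227, 255), (297, 227, 255)]
pics/w7.png
foot [(80, 105), (82, 97), (84, 120), (86, 118), (88, 101), (90, 107), (92, 111), (94, 170), (96, 189), (98, 249), (100, 255), (102, 255), (104, 255), (106, 255), (108, 255), (110, 255), (112, 255), (114, 255), (116, 255), (118, 255), (120, 255), (122, 253), (124, 238), (126, 224), (128, 216), (130, 131), (132, 77), (134, 72), (136, 71), (138, 70), (140, 69), (142, 67), (144, 66), (146, 65), (148, 63), (150, 62), (152, 61), (154, 59), (156, 58), (158, 57)]
lug [(216, 61, 35), (219, 63, 38), (222, 64, 39), (225, 64, 42), (228, 142, 203), (231, 179, 254), (234, 178, 253), (237, 177, 253), (240, 173, 250), (243, 171, 250), (246, 170, 247), (249, 169, 246), (252, 168, 246), (255, 167, 247), (258, 166, 246), (261, 162, 247), (264, 158, 245), (267, 156, 247), (270, 155, 249), (273, 154, 250), (276, 154, 251), (279, 155, 253), (282, 155, 254), (285, 183, 255), (288, 220, 255), (291, 216, 255), (294, 215, 255), (297, 215, 255)]
```

```bash
cat > fw.py <<'E'
from wf import *
from scipy.optimize import least_squares
def fit(rows):
    def res(v): q=pts(*v); return [*(q[[2,0,4,6],1]-rows),(v[1]-.126)*150,v[2]*150]
    r=least_squares(res,[.2,.126,0]); print(r.x.round(4),r.fun.round(1))
if __name__=='__main__':
    import sys; fit([float(a) for a in sys.argv[1:]])
E
python3 fw.py 136 138 274 235; python3 fw.py 93 97 285.5 227
```

```text
[ 0.0034  0.1263 -0.0004] [ 0.1  0.3  0.5 -0.9  0.1 -0.1]
[ 0.253   0.1292 -0.0014] [-0.4  0.9  0.8 -1.5  0.5 -0.2]
```

Run:
```python
from h import *
pr(); a=cv2.imread('pics/side.png'); b=viewer.camera('side'); t=viewer.camera('top'); cv2.imwrite('pics/s8.png',b)
c=np.array([.5967,-.1316,0]); x=np.array([.249,.969,0]); y=np.array([-.969,.249,0])
P=proj('side',[c-y*.035-x*.055+[0,0,.01],c-y*.035+x*.055+[0,0,.01],c+x*.055-y*.01+[0,0,.015],c-.035*y+[0,0,.03]]).round().astype(int); print(P)
for u,v in P:
    T=a[v-7:v+8,u-9:u+10]; r=cv2.matchTemplate(b[v-15:v+16,u-17:u+18],T,cv2.TM_CCOEFF_NORMED); _,m,_,l=cv2.minMaxLoc(r); print((u,v),round(m,2),'shift px',l[0]-8,l[1]-8)
o,R,p=st(); g=p+R[:,2]*.155; u,v=proj('side',g)[0].astype(int)
f=b.copy(); cv2.imwrite('pics/fin.png',cv2.resize(np.hstack([b[:, :], t[:, :]]),(800,300)))
for n in ('glue_stick','offcut_top','ornament0','blue_cup'): print(n,[np.round(d['position'],3).tolist() for d in finder.find_in('side',n)][:1])
```

```text
t 19.65 p [ 0.5882 -0.1692  0.3364] 
R [[0.236, 0.972, 0.001], [0.972, -0.236, -0.0], [-0.0, 0.001, -1.0]] grasp [ 0.5883 -0.1692  0.1814] F [0.6 0.7 5.2] w 0.299 q [-0.25  0.38  0.58  1.61 -0.22  1.21  0.13]
[[237 252]
 [271 278]
 [278 269]
 [253 262]]
(np.int64(237), np.int64(252)) 1.0 shift px 0 0
(np.int64(271), np.int64(278)) 1.0 shift px 0 0
(np.int64(278), np.int64(269)) 1.0 shift px 0 0
(np.int64(253), np.int64(262)) 1.0 shift px 0 0
glue_stick [[0.436, 0.002, 0.086]]
offcut_top [[0.492, -0.316, 0.039]]
ornament0 [[0.531, -0.008, 0.03]]
blue_cup [[0.596, -0.141, 0.103]]
```

View pics/fin.png

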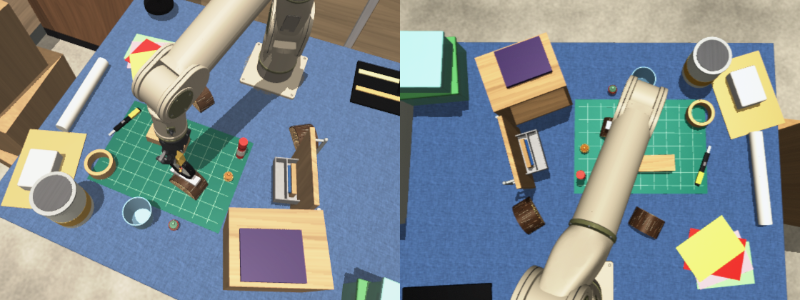

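The log has not moved: every patch matches at 0 px shift. The door stands open. I nudge a little further and let the needle settle.

Request:
arm_command:
  plan:
    - {"dp": [-1, 0, 0.2], "spin": 0}
    - {"dp": [-0.5, 0, 0], "spin": 0}
    - {"dp": [0, 0, 0], "spin": 0}
    - {"dp": [0, 0, 0], "spin": 0}
    - {"dp": [0, 0, 0], "spin": 0}

```text
clock: 20.45
position: [0.5879, -0.1702, 0.3363]
ee_rot: [0.786, 0.618, 0.0, 0.0]
ft_force: [0.5, 0.8, 5.8]
grip_width: 0.296
grasp_force: 32.4
```

Request:
arm_command:
  plan:
    - {"dp": [0, 0, 0], "spin": 0}
    - {"dp": [0, 0, 0], "spin": 0}
    - {"dp": [0, 0, 0], "spin": 0}
    - {"dp": [0, 0, 0], "spin": 0}
    - {"dp": [0, 0, 0], "spin": 0}

```text
clock: 20.95
position: [0.5879, -0.1702, 0.3362]
ee_rot: [0.786, 0.618, 0.0, 0.0]
ft_force: [0.8, 1.7, 5.9]
grip_width: 0.3
grasp_force: 32.4
```

Request:
arm_command:
  plan:
    - {"dp": [0, 0, 0], "spin": 0}
    - {"dp": [0, 0, 0], "spin": 0}
    - {"dp": [0, 0, 0], "spin": 0}
    - {"dp": [0, 0, 0], "spin": 0}
    - {"dp": [0, 0, 0], "spin": 0}

```text
clock: 21.45
position: [0.5879, -0.1701, 0.3362]
ee_rot: [0.786, 0.618, 0.0, 0.0]
ft_force: [1.0, 2.2, 5.7]
grip_width: 0.299
grasp_force: 32.4
```

```bash
python3 - <<'E'
from h import *
pr(); w=viewer.camera('wrist'); hsv=cv2.cvtColor(w,cv2.COLOR_BGR2HSV); V=hsv[...,2][:,264:296].mean(1)
print('foot',[(r,int(V[r])) for r in range(84,104)]); print('lug',[(r,int(V[r])) for r in list(range(222,234))+list(range(280,294))])
E
python3 fit.py
```

```text
t 21.45 p [ 0.5879 -0.1701  0.3362] 
R [[0.235, 0.972, 0.001], [0.972, -0.235, 0.0], [0.0, 0.001, -1.0]] grasp [ 0.588  -0.1701  0.1812] F [1.  2.2 5.7] w 0.299 q [-0.25  0.38  0.58  1.61 -0.22  1.21  0.14]
foot [(84, 127), (85, 116), (86, 103), (87, 101), (88, 104), (89, 107), (90, 106), (91, 117), (92, 147), (93, 173), (94, 182), (95, 197), (96, 234), (97, 252), (98, 254), (99, 255), (100, 255), (101, 255), (102, 255), (103, 255)]
lug [(222, 62), (223, 62), (224, 62), (225, 62), (226, 68), (227, 99), (228, 145), (229, 174), (230, 181), (231, 181), (232, 180), (233, 180), (280, 155), (281, 155), (282, 155), (283, 156), (284, 163), (285, 177), (286, 194), (287, 210), (288, 219), (289, 220), (290, 219), (291, 218), (292, 216), (293, 215)]
white [ 64  59  43  26 272]
[2.444e-01 1.190e-01 4.900e-03 2.000e-04] 0.388
[2.490e-01 1.196e-01 3.700e-03 1.000e-04] 0.388
[0.2469 0.126  0.0009 0.0021] 0.387
0.1 [0.1249 0.0157 0.0028] 0.449
0.15 [0.1289 0.0088 0.0034] 0.418
0.2 [0.1266 0.0049 0.0024] 0.396
0.25 [ 0.1277 -0.0002  0.0027] 0.388
0.3 [ 0.1207 -0.0009  0.0007] 0.403
0.35 [ 0.1221 -0.0059  0.0009] 0.434
```

```bash
python3 -c "
from workcell import manip
print(manip.hand_in())"
```

```text
the job is handed in; nothing more can be done
None
```

I handed in at about 21.5 s: door open about 1.65 rad, gauge still held with its foot pressed on the log's crown (about 8 N), and the log unmoved in the camera images. It is tilted about 0.25 rad, matching the marker's 0.255 rad, but I inferred that tilt from camera fits because the needle was hidden from view in the final pose.

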